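# Wind in the casting stand and wedge its plate flush

## Task

Get the white gel-casting stand ready for pouring: first wind the black handwheel clockwise by its red crank until the sliding bed meets its end stops. Then take the yellow wedge spacer from its grey dock, slide it upright, foot down, into the one gap between the purple plate and the light grey blocks that is wide enough for it, and press it down until the sprung plate sits flush against the bed's upright wall. The spacer works back up if let go, so finish while still gripping it and holding the plate pressed flush; leave the beakers, the dish and the tape roll where they stand.

Things in the scene. Friction and masses are not known exactly. Their poses are not given: they have to be found in the camera images.
- stand: White casting stand fixed to the table, base plate 250 x 240 x 18 mm. Origin on the table, its x axis runs from the three grey blocks towards the handwheel, y along the gap, z up. The base reaches from -70 to +180 mm in its x and 120 mm either side in y. Dark end stops (68 mm high) stand at y = +-98 mm. The long gap between the plate and the blocks runs along the stand's y
- wheel_centre (a point): centre of the upper face of the black handwheel (100 mm across, upper face 79 mm above the table), which turns about the vertical axis through this point
- crank_grip (a point): grip point on the red upright crank handle (16 mm across, stands 43 mm above the wheel's face; this point is 27 mm above that face, 16 mm below the handle's top), 40 mm from the wheel's axis. The handle spins freely on its own pin, so a gripper can carry it round without turning
- wheel (a joint): turn of the handwheel in rad, grows clockwise seen from above, from 0 to 3.2 where the bed is on its stops. Stiff: about 5 to 7 N at the crank. It stays where it is left and does not turn back
- bed (a joint): travel in m of the aluminium sliding bed towards the blocks (stand -x), geared to the wheel at 8 mm per rad; 0.0256 = against the end stops
- plate (a joint): distance in m of the purple plate (10 x 160 x 49 mm, its top 75 mm above the table, carried on the bed) from the bed's upright wall: 0 = flush, 0.004 = pushed out by its springs as at the start. Pressing it flush takes 10 N
- plate_top (a point): middle of the top edge of the plate's face that looks at the blocks (moves with plate and bed); 75 mm above the table
- block_short_edge (a point): middle of the top edge, facing the plate, of the shortest light grey block (44 mm wide along the gap, top 75 mm above the table, axes as the stand's). With the bed on its stops the gap here, from this point to the plate in stand +x, is 16 mm (20 mm with the plate flush) and about 45 mm deep: the only one that the wedge's foot enters
- block_mid_edge (a point): same point of the middle-length block: gap 4.5 mm with the bed on its stops, too narrow. The three blocks stand side by side at 52 mm pitch in any order
- block_long_edge (a point): same point of the longest block: gap 2.5 mm with the bed on its stops, too narrow
- wedge: yellow plastic wedge spacer, some 50 g, origin at the centre of its foot, z up. Foot 9 mm thick (own x), 36 mm wide (own y); it thickens evenly on both sides to 25 mm at 45 mm height. In the wide gap, own x across the gap either way round, it touches both sides with its foot about 19 mm below the block's top; at about 30 mm the plate is flush. Slippery: pressing down with 6 to 10 N does it
- dock: grey dock block 80 x 80 x 22 mm fixed to the table, origin on the table; the wedge stands upright in its 12 mm deep slot, foot 10 mm above the table, axes along the dock's
- beaker: clear 72 mm wide, 90 mm tall beaker standing on the table. Not to be disturbed
- dish: clear shallow glass dish, 90 mm wide, 18 mm tall. Not to be disturbed
- tape: white paper tape roll, 80 mm across, 20 mm tall, lying flat. Not to be disturbed
- beaker_b: clear beaker, 80 mm wide, 85 mm tall, standing in the white tray on the left. Not to be disturbed
- wedge_grip (a point): middle of the wedge's grip block, 65 mm above its foot: 20 mm thick (own x), 30 mm wide (own y), from 43 to 85 mm above the foot
There are look-alikes about, which are no part of the job. There is more than one size of the wedge; the one meant has the size given above.

How it is judged:
By the outcome, as a careful person would: the job done as asked, in the order asked, and still so for the second after the job is handed in, while the arm keeps its last pose, push and grip.
It also fails if it takes over 56 s, if anything falls off the work surface, if the arm or the gripper's body presses on something with over 40 N, if the wrist force passes 120 N, or if a joint passes its speed limit or range.

## Robot

A 7-joint arm with a two-finger parallel gripper is mounted at the origin on the work surface. World frame = base frame: x ahead of the robot, y to its left, z up, the work surface at z = 0. Lengths are in m, angles in rad, forces in N, time in s.
With the tool pointing down it reaches from about 0.425 to 1.025 m from the base axis. Payload 9.4 kg.
Tool frame: the origin (TCP) lies at the very end of the fingers, on their centre line; the grasp point (between the pads) lies 19 mm behind it; z points along the fingers, y is the direction in which the jaws open and shut (so a half turn about z gives the same grasp; the last joint's range is limited). The gripper opens to 85 mm and grips with 20 to 120 N. Pads are 22 mm wide; open, the fingers measure 114 mm over their backs; the gripper's body (76 mm by 85 mm) begins 54 mm behind the grasp point. The pads swing forward as they close: fully open they stand 13 mm farther back than shut.
Start: joints at [-1.184, 0.599, -0.003, 1.599, 0.002, 0.943, -0.08], TCP at [0.324, 0.648, 0.231] pointing down, gripper open.
Joint ranges: [-2.57, 2.57], [-0.35, 1.97], [-1.29, 1.29], [0.11, 2.56], [-1.05, 4.19], [0.11, 1.86], [-2.63, 2.63]. Speed limits (rad/s): [2.22, 2.22, 3.01, 3.01, 3.14, 3.14, 3.14].

## Interface

Orientations are given as a rotation vector (axis times angle).
In Python, from rig import telemetry, cams, arm gives the robot as it stands. The module is installed in compiled form; this text tells all that it offers.
- The arm moves only by the tool arm_command, never from a script. Its arguments are lists of equal length, an entry for each row: "slide": the shift along the tool's x, y, z in m, a list of three; "yaw": the turn about the tool's z in rad. In form: {"slide": [[dx, dy, dz], ...], "yaw": [yaw, ...]}. A call has 1 to 10 rows; each row shifts and turns the commanded pose from where the row before left it, along the tool's axes as they then stand; what a row does not reach is not made up. A row lasts 1/12 s, in which the tool goes at most 41.7 mm and 7.16 degrees, less where a joint would pass 70% of its speed; a pose out of reach is approached as far as the arm can. A call with a gripper value outside its range is refused whole. "gripper" is the finger opening in m, from 0 to 0.0854, set as the call begins (left out, the last holds). The fingers move at their own pace and stop on an object; "squeeze" is the grip in N (left out, the last holds). Time passes only in rows, so rows that do not move let the fingers close. It gives the time, the measured TCP pose, the force and the opening at its end, in the units of the state.
- telemetry.sense(): the state, without advancing time (a new reading comes with each control period).
- cams.capture(name): name is "side" or "top"; returns the picture (420x560x3 uint8, red, green, blue); there is no depth.
- cams.camera_info(name): a dict with "mtx" (3x3 intrinsics, pixels), "xyz" and "attitude" of the camera in the world. Camera axes: x right, y up, looking along -z (the intrinsics and any distortion apply to the point x, -y, -z); pixel columns grow to the right and rows downward; lengths in m; the calibration is good to about 2 mm. A picture is of the moment at which its call begins. camera_info takes no time and is no camera call.
- arm.sign_off(): hands the job in, once; it reports no verdict.
Trained networks look in the newest picture that a camera, given by its name, has taken for a name from the list of things; names that differ only in an ending like _2 or _b are one class to them, and where a whole thing is asked for, a point or a joint stands for the part that bears it (a point fixed in the world has none). Each returns a list of dicts, best first, with "score" (0 to 1); they miss things now and then, are a little off and sometimes report something else, mostly with a low value. They report only what shows in the picture. A call takes as long as a camera call. They do not tell look-alikes from the thing itself.
- cams.search_frame(camera, target): "uv" ([column, row] in pixels, amid what is visible of it).
- cams.tip_of(camera, target): "uv" ([column, row] in pixels: a listed point, or the origin of a listed thing).
The state is a dict: "t": time; "joint_pos": joint angles; "qvel": joint speeds; "tau": joint torques, N m; "eef_pos": TCP position; "orientation": TCP orientation; "contact_force": force on the tool from outside, world axes, zero at the start; "moment": the same for the moment, N m; "finger_gap": finger opening in m.
Only numpy, scipy, OpenCV 4.12 (cv2) and the standard library are available. Lean on these libraries where they do the work, as an engineer would, in place of code of your own. Each camera call takes 0.05 s, during which the arm holds its last target. There are 200 camera calls.

## Working session

There is one attempt and no reset: what is moved stays moved. The work goes in short steps, Python scripts to look and compute and a tool call to move; the robot and the scene stay as the last step left them, time stands still between calls to the robot, and variables do not carry over. Pictures are saved under pics/ and viewed, about 8 in all and at most 12, crops included, and the job is handed in when it is done.

Besides the shell and the picture viewer there is one more tool, called after "Emit:" as name([rows], argument=value, ...), one row to a line, values as JSON. arm_command: Moves the arm, as the interface text tells. Its arguments: {"type":"object","properties":{"slide":{"type":"array"},"yaw":{"type":"array"},"gripper":{"type":"number"},"squeeze":{"type":"number"}},"required":["slide","yaw"]}

```bash
mkdir -p pics; cat > h.py <<'E'
import numpy as np, cv2, json
from scipy.spatial.transform import Rotation as R
from rig import telemetry, cams, arm
def cam(n):
    i=cams.camera_info(n); a=np.array(i["attitude"],float)
    Rm=a if a.shape==(3,3) else R.from_rotvec(a).as_matrix() if a.size==3 else R.from_quat(a).as_matrix()
    return np.array(i["mtx"]),np.array(i["xyz"]),Rm,i
def ray(n,uv):
    K,p,Rm,_=cam(n); d=np.linalg.inv(K)@[uv[0],uv[1],1.]
    return p,Rm@(d*[1,-1,-1])
def atz(n,uv,z):
    p,d=ray(n,uv); return p+d*(z-p[2])/d[2]
def proj(n,P):
    K,p,Rm,_=cam(n); q=K@((Rm.T@(np.array(P)-p))*[1,-1,-1]); return q[:2]/q[2]
def tri(a,b):
    (p,d),(q,e)=ray("side",a),ray("top",b)
    s=np.linalg.lstsq(np.c_[d,-e],q-p,rcond=None)[0]; A=p+d*s[0];B=q+e*s[1]
    return (A+B)/2,np.linalg.norm(A-B)
def shot(n,f=None):
    im=cams.capture(n)
    if f: cv2.imwrite("pics/"+f,im[:,:,::-1])
    return im
E
python3 - <<'E'
from h import *
for n in("side","top"):
    print(cams.camera_info(n)); shot(n,n+"0.png")
zs=dict(wheel_centre=.079,crank_grip=.106,plate_top=.075,block_short_edge=.075,block_mid_edge=.075,block_long_edge=.075,wedge=.01,wedge_grip=.075,dock=0,stand=0,beaker=0,dish=0,tape=0)
for k,z in zs.items():
    for n in("side","top"):
        for r in cams.tip_of(n,k)[:3]:
            print(k,n,np.round(r["uv"],1),round(r["score"],2),np.round(atz(n,r["uv"],z),4)[:2])
print(telemetry.sense())
E
```

```text
{'mtx': array([[400.47353794,   0.        , 276.18935276],
       [  0.        , 400.47353794, 203.94344968],
       [  0.        ,   0.        ,   1.        ]]), 'xyz': array([ 0.47274822, -0.93181029,  0.63594507]), 'attitude': array([ 1.0670154 , -0.04298269, -0.10530778])}
{'mtx': array([[429.77600963,   0.        , 277.5252843 ],
       [  0.        , 429.77600963, 206.75516548],
       [  0.        ,   0.        ,   1.        ]]), 'xyz': array([0.39683632, 0.10720192, 1.31254202]), 'attitude': array([ 0.08288988, -0.12421349, -1.53888805])}
wheel_centre side [294.8 229.7] 0.7 [ 0.6051 -0.0689]
wheel_centre top [326. 194.] 0.86 [ 0.6036 -0.0635]
wheel_centre top [325.9 243.2] 0.58 [ 0.4603 -0.0651]
crank_grip side [292.8 213.1] 0.5 [ 0.6054 -0.0299]
crank_grip top [313.5 191. ] 0.58 [ 0.6065 -0.0239]
plate_top side [242.9 246.9] 0.72 [ 0.4694 -0.123 ]
plate_top side [249.  234.5] 0.58 [ 0.4868 -0.0698]
plate_top top [328.  235.3] 0.8 [ 0.4835 -0.0714]
block_short_edge side [236.5 236.9] 0.47 [ 0.4548 -0.0768]
block_short_edge top [330.  246.1] 0.5 [ 0.4526 -0.0776]
block_mid_edg
[... 1429 characters left out ...]
8.2] 0.73 [ 0.6756 -0.3417]
{'t': 1.4, 'joint_pos': array([-1.18371478,  0.59933541, -0.00250774,  1.5993837 ,  0.00180329,
        0.94287552, -0.07982391]), 'qvel': array([ 0.00021568, -0.00103638, -0.00142968,  0.0003635 ,  0.00116938,
       -0.00047872, -0.00083664]), 'tau': array([-9.12259438e-04, -7.76218629e+01,  1.56380486e+00, -2.58379036e+01,
        1.24461178e-02,  2.28328980e-03, -6.39428649e-06]), 'eef_pos': array([0.32432508, 0.64842879, 0.23125486]), 'orientation': array([ 7.21975319e-01,  3.05746269e+00, -1.02979179e-05]), 'contact_force': array([0.58237362, 0.41052543, 0.43102654]), 'moment': array([-0.05309217, -0.01200227,  0.02524048]), 'finger_gap': 0.0853511043422508}
```

```bash
python3 - <<'E'
import cv2
a=cv2.imread("pics/top0.png");cv2.imwrite("pics/a.png",cv2.resize(a[130:310,270:470],None,fx=3.3,fy=3.3,interpolation=2))
a=cv2.imread("pics/side0.png");cv2.imwrite("pics/b.png",cv2.resize(a[170:370,180:420],None,fx=3,fy=3,interpolation=2))
E
```

```text
(no output)
```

View pics/a.png

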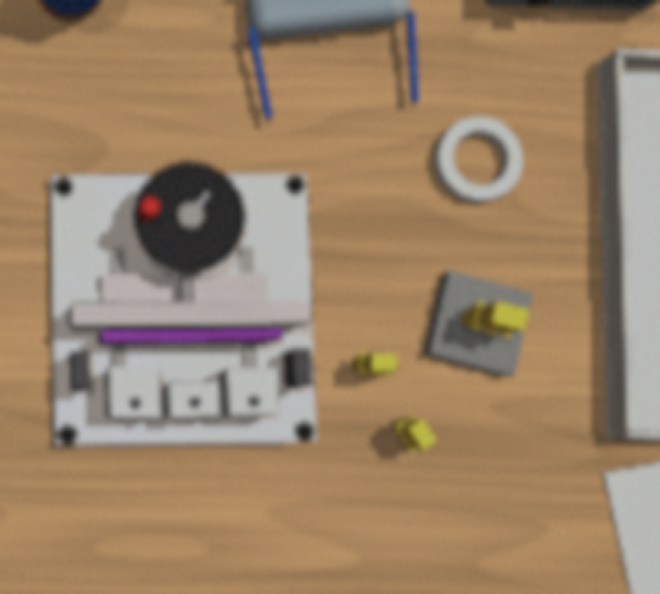

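View pics/b.png

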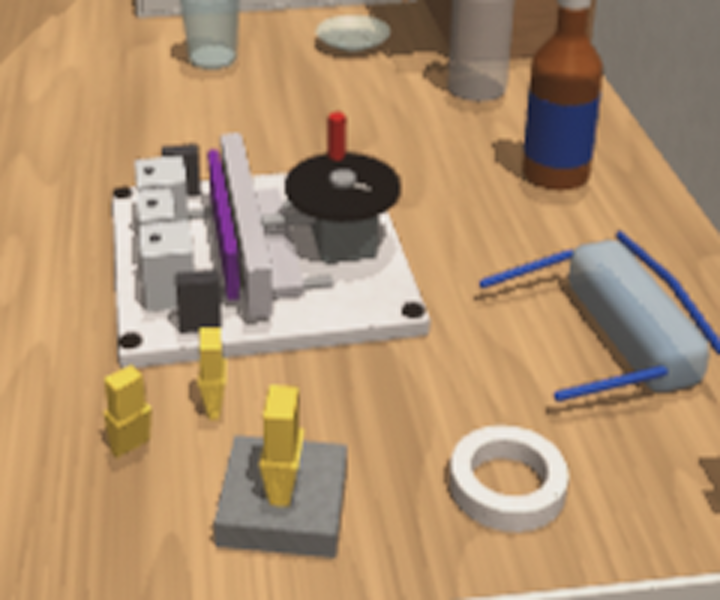

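The top view shows the stand almost square to the world. The crank is on the wheel's left (+y), the short block is in the middle, and the dock, turned slightly, holds the biggest wedge with the other two loose beside it. The side view agrees, with the wedge's taper seen face-on. Next I fit the stand and dock poses.

```bash
python3 - <<'E'
from h import *
from scipy.optimize import least_squares
T=lambda c:np.array(c)/3.3+[270,130]
S=lambda c:np.array(c)/3.+[180,170]
def fit(obs,x0):
    def f(p):
        c,s=np.cos(p[2]),np.sin(p[2])
        return np.concatenate([proj(n,[p[0]+c*q[0]-s*q[1],p[1]+s*q[0]+c*q[1],q[2]])-uv for n,q,uv in obs])
    r=least_squares(f,x0,loss="soft_l1"); print(np.round(r.x,4)); print(np.round(r.fun.reshape(-1,2),1).tolist()); return r.x
z=.018
o=[("top",(.18,.12,z),T((50,176))),("top",(.18,-.12,z),T((307,173))),("top",(-.07,-.12,z),T((317,440))),("top",(-.07,.12,z),T((52,443))),
("side",(-.07,-.12,z),S((123,355))),("side",(.18,-.12,z),S((428,322))),("top",(0,0,0),(326.8,242.1)),("side",(0,0,0),(244.7,258.1))]
p=fit(o,[.47,-.07,0])
z=.022
o=[("top",(.04,.04,z),T((447,272))),("top",(.04,-.04,z),T((533,293))),("top",(-.04,-.04,z),T((512,377))),("top",(-.04,.04,z),T((428,353))),
("side",(-.04,.04,z),S((237,437))),("side",(.04,.04,z),S((348,445))),("side",(.04,-.04,z),S((338,528))),("side",(-.04,-.04,z),S((218,515)))]
fit(o,[.52,-.345,0])
for k,a,b in[("wheel",(294.8,229.7),(326,194)),("crank",(292.8,213.1),(313.5,191)),("wedge_grip",(273,313.3),(421.4,220.9)),("wedge",(271.3,334.7),(416,228.2)),("plate",(249,234.5),(328,235.3)),("short",(236.5,236.9),(330,246.1))]:
    print(k,*tri(a,b))
E
```

```text
[ 0.471  -0.0741  0.0424]
[[0.2, -0.9], [0.1, -0.7], [0.5, 0.2], [1.1, 0.5], [-2.8, -1.1], [0.1, -1.6], [-1.5, -1.1], [-0.2, 1.6]]
[ 0.5222 -0.3458 -0.2418]
[[0.4, -2.1], [-0.4, -1.5], [0.2, -1.6], [0.2, -1.4], [-0.8, -2.1], [-0.2, -1.5], [-0.7, 0.9], [-1.5, 1.3]]
wheel [ 0.60496325 -0.06405039  0.075746  ] 0.0017118509587436973
crank [ 0.60666232 -0.02424129  0.10273015] 0.0008967512826063614
wedge_grip [ 0.52732254 -0.34703018  0.06811435] 0.014016543924959398
wedge [ 0.51650521 -0.35027797  0.01281134] 0.0020251985973889744
plate [ 0.48510354 -0.07127455  0.07580964] 0.0032970116792291875
short [ 0.45366814 -0.0774692   0.07539511] 0.0022468337661622705
```

Emit:
arm_command([
  [0,0,0],
  [0,0,0],
  [0,0,0],
  [0,0,0],
  [-0.014,-0.034,0],
  [-0.014,-0.034,0],
  [-0.014,-0.034,0],
  [-0.014,-0.034,0],
  [-0.014,-0.034,0],
  [-0.014,-0.034,0],
], yaw=[-0.116,-0.116,-0.116,-0.116,0,0,0,0,0,0], gripper=0.045, squeeze=40)

```text
t: 2.23
eef_pos: [0.4088, 0.4428, 0.2314]
orientation: [-0.0, 3.141, 0.0]
contact_force: [0.5, 0.9, -0.2]
finger_gap: 0.0449
```

Emit:
arm_command([
  [-0.014,-0.034,0],
  [-0.014,-0.034,0],
  [-0.014,-0.034,0],
  [-0.014,-0.034,0],
  [-0.014,-0.034,0],
  [-0.014,-0.034,0],
  [-0.014,-0.034,0],
  [-0.014,-0.034,0],
  [-0.014,-0.034,0],
], yaw=[0,0,0,0,0,0,0,0,0])

```text
t: 2.98
eef_pos: [0.535, 0.1367, 0.2316]
orientation: [-0.0, 3.141, 0.0]
contact_force: [1.1, -0.3, 0.3]
finger_gap: 0.045
```

Emit:
arm_command([
  [-0.0142,-0.0324,0],
  [-0.0142,-0.0324,0],
  [-0.0142,-0.0324,0],
  [-0.0142,-0.0324,0],
  [-0.0142,-0.0324,0],
  [0,0,0.03],
  [0,0,0.03],
  [0,0,0.015],
  [0,0,0],
  [0,0,0],
], yaw=[0,0,0,0,0,0,0,0,0,0])

```text
t: 3.82
eef_pos: [0.6053, -0.0235, 0.1559]
orientation: [0.001, -3.14, 0.0]
contact_force: [0.3, 0.3, 0.1]
finger_gap: 0.045
```

```bash
python3 - <<'E'
from h import *
a=shot("side");b=shot("top")
A=cv2.resize(a[150:290,210:380],None,fx=2.3,fy=2.3,interpolation=2);B=cv2.resize(b[120:260,240:410],None,fx=2.3,fy=2.3,interpolation=2)
cv2.imwrite("pics/c.png",np.hstack([A,B])[:,:,::-1])
for n in("side","top"):
  for k in("crank_grip","wheel_centre"):
    for r in cams.tip_of(n,k)[:2]: print(n,k,r, atz(n,r["uv"],.106 if k[0]=="c" else .079))
  print(proj(n,telemetry.sense()["eef_pos"]))
E
```

```text
side crank_grip {'uv': [288.9, 214.7], 'score': 0.54} [ 0.59410425 -0.0367864   0.106     ]
side crank_grip {'uv': [241.1, 225.9], 'score': 0.41} [ 0.46823949 -0.07562827  0.106     ]
[292.88813489 194.45245967]
top crank_grip {'uv': [315.8, 195.6], 'score': 0.4} [ 0.59347053 -0.03070228  0.106     ]
top wheel_centre {'uv': [325.5, 194.8], 'score': 0.46} [ 0.60114052 -0.06211169  0.079     ]
[315.39400788 187.99815755]
```

View pics/c.png

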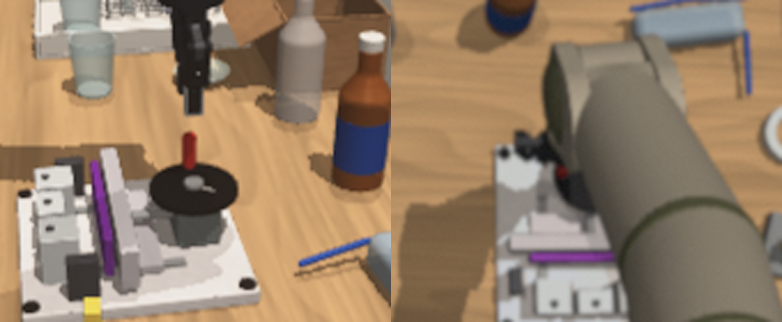

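The fingertips (side crop column 194) stand straight above the crank (column 189). I lower and grip.

Emit:
arm_command([
  [0,-0.001,0.017],
  [0,-0.001,0.017],
  [0,0,0.017],
  [0,0,0.016],
  [0,0,0],
  [0,0,0],
], yaw=[0,0,0,0,0,0])

```text
t: 4.62
eef_pos: [0.6053, -0.0254, 0.0894]
orientation: [0.001, -3.141, 0.0]
contact_force: [0.9, -1.2, 0.4]
finger_gap: 0.0452
```

Emit:
arm_command([
  [0,0,0],
  [0,0,0],
  [0,0,0],
  [0,0,0],
  [0,0,0],
  [0,0,0],
], yaw=[0,0,0,0,0,0], gripper=0.0, squeeze=40)

```text
t: 5.12
eef_pos: [0.6062, -0.0277, 0.0909]
orientation: [0.002, 3.139, -0.003]
contact_force: [-1.3, -6.1, 4.3]
finger_gap: 0.0145
```

```bash
python3 - <<'E'
import numpy as np
C=np.array([.605,-.067]);f=1.53
P=lambda t:C+.04*np.array([np.cos(f-t),np.sin(f-t)])
th=np.r_[0,np.arange(1,31)*.12]
Q=np.array([P(t) for t in th]);prev=np.array([.6053,-.0254])
for t,q in zip(th,Q):
    d=q-prev;prev=q;print(round(t,2),np.round(q,4),"slide",[round(-d[0],4),round(d[1],4)])
E
```

```text
0.0 [ 0.6066 -0.027 ] slide [np.float64(-0.0013), np.float64(-0.0016)]
0.12 [ 0.6114 -0.0275] slide [np.float64(-0.0048), np.float64(-0.0005)]
0.24 [ 0.6161 -0.0286] slide [np.float64(-0.0047), np.float64(-0.0011)]
0.36 [ 0.6206 -0.0302] slide [np.float64(-0.0045), np.float64(-0.0016)]
0.48 [ 0.6249 -0.0323] slide [np.float64(-0.0043), np.float64(-0.0021)]
0.6 [ 0.6289 -0.0349] slide [np.float64(-0.004), np.float64(-0.0026)]
0.72 [ 0.6326 -0.038 ] slide [np.float64(-0.0037), np.float64(-0.0031)]
0.84 [ 0.6358 -0.0415] slide [np.float64(-0.0033), np.float64(-0.0035)]
0.96 [ 0.6387 -0.0454] slide [np.float64(-0.0028), np.float64(-0.0039)]
1.08 [ 0.641  -0.0496] slide [np.float64(-0.0023), np.float64(-0.0042)]
1.2 [ 0.6428 -0.054 ] slide [np.float64(-0.0018), np.float64(-0.0044)]
1.32 [ 0.6441 -0.0587] slide [np.float64(-0.0013), np.float64(-0.0046)]
1.44 [ 0.6448 -0.0634] slide [np.float64(-0.0007), np.float64(-0.0047)]
1.56 [ 0.645  -0.0682] slide [np.float64(-0.0001), np.float64(-0.0048)]
1.68 [ 0.6446 -0.073 ] slide [np.float64(0.0004), np.float64(-0.0048)]
1.8 [ 0.6436 -0.0777] sli
[... 399 characters left out ...]
52 [ 0.6269 -0.1004] slide [np.float64(0.0038), np.float64(-0.0029)]
2.64 [ 0.6228 -0.1028] slide [np.float64(0.0042), np.float64(-0.0024)]
2.76 [ 0.6184 -0.1047] slide [np.float64(0.0044), np.float64(-0.0019)]
2.88 [ 0.6138 -0.106 ] slide [np.float64(0.0046), np.float64(-0.0013)]
3.0 [ 0.609  -0.1068] slide [np.float64(0.0047), np.float64(-0.0008)]
3.12 [ 0.6042 -0.107 ] slide [np.float64(0.0048), np.float64(-0.0002)]
3.24 [ 0.5994 -0.1066] slide [np.float64(0.0048), np.float64(0.0004)]
3.36 [ 0.5947 -0.1057] slide [np.float64(0.0047), np.float64(0.0009)]
3.48 [ 0.5902 -0.1042] slide [np.float64(0.0046), np.float64(0.0015)]
3.6 [ 0.5859 -0.1021] slide [np.float64(0.0043), np.float64(0.002)]
```

Emit:
arm_command([
  [-0.0013,-0.0016,0],
  [-0.0048,-0.0005,0],
  [-0.0047,-0.0011,0],
  [-0.0045,-0.0016,0],
  [-0.0043,-0.0021,0],
  [-0.004,-0.0026,0],
  [-0.0037,-0.0031,0],
], yaw=[0,0,0,0,0,0,0])

```text
t: 5.7
eef_pos: [0.6318, -0.0375, 0.0908]
orientation: [0.001, -3.14, -0.001]
contact_force: [-6.9, 3.4, 8.8]
finger_gap: 0.0147
```

Emit:
arm_command([
  [-0.0033,-0.0035,0],
  [-0.0028,-0.0039,0],
  [-0.0023,-0.0042,0],
  [-0.0018,-0.0044,0],
  [-0.0013,-0.0046,0],
  [-0.0007,-0.0047,0],
  [-0.0001,-0.0048,0],
  [0.0004,-0.0048,0],
  [0.001,-0.0047,0],
], yaw=[0,0,0,0,0,0,0,0,0])

```text
t: 6.45
eef_pos: [0.645, -0.0754, 0.0909]
orientation: [-0.003, 3.138, 0.004]
contact_force: [1.6, 6.8, 2.2]
finger_gap: 0.015
```

Emit:
arm_command([
  [0.0016,-0.0045,0],
  [0.0021,-0.0043,0],
  [0.0026,-0.004,0],
  [0.0031,-0.0037,0],
  [0.0035,-0.0033,0],
  [0.0038,-0.0029,0],
  [0.0042,-0.0024,0],
  [0.0044,-0.0019,0],
], yaw=[0,0,0,0,0,0,0,0])

```text
t: 7.12
eef_pos: [0.6277, -0.101, 0.0915]
orientation: [-0.005, 3.123, 0.006]
contact_force: [30.6, 9.9, -19.2]
finger_gap: 0.0149
```

```bash
python3 - <<'E'
from h import *
a=shot("side");b=shot("top")
A=cv2.resize(a[150:290,210:340],None,fx=3,fy=3,interpolation=2);B=cv2.resize(b[120:260,260:390],None,fx=3,fy=3,interpolation=2)
cv2.imwrite("pics/d.png",np.hstack([A,B])[:,:,::-1])
s=telemetry.sense();print(s["contact_force"],s["moment"],s["joint_pos"],s["eef_pos"])
E
```

```text
[ 24.4615491    8.29040565 -16.75260622] [ 1.73723478 -4.93168504 -0.03266969] [ 0.13470806  0.66004047 -0.09380771  1.92791206  0.102843    0.53951703
  1.54759321] [ 0.62783405 -0.10097299  0.09144824]
```

View pics/d.png

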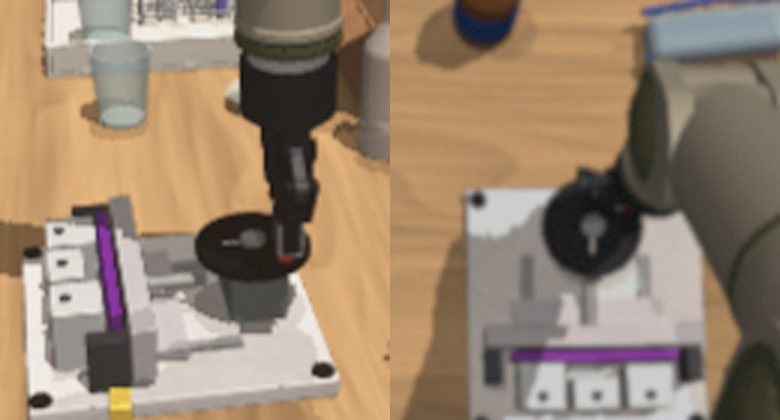

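```bash
python3 - <<'E'
from h import *
E2={}
for n in("side","top"):
  shot(n)
  for k in("plate_top","block_short_edge","block_mid_edge","block_long_edge","wheel_centre"):
    for r in cams.tip_of(n,k)[:3]: print(n,k,np.round(r["uv"],1),round(r["score"],2),np.round(atz(n,r["uv"],.075),4)[:2])
im=shot("top")
for c in (304,325,327,331,346): 
    print(c,[tuple(int(v) for v in im[r,c]) for r in range(230,254)])
E
```

```text
side block_short_edge [238.1 236.7] 0.52 [ 0.4588 -0.0764]
side block_mid_edge [241.5 248.8] 0.83 [ 0.4657 -0.1305]
side block_long_edge [242.3 226.7] 0.52 [ 0.471 -0.03 ]
side wheel_centre [297.9 228.7] 0.84 [ 0.6147 -0.059 ]
top plate_top [329.2 242.8] 0.48 [ 0.462  -0.0752]
top block_short_edge [326.7 243.8] 0.65 [ 0.4589 -0.068 ]
top block_mid_edge [348.2 239.4] 0.62 [ 0.4734 -0.1301]
top block_mid_edge [327.1 239. ] 0.52 [ 0.4728 -0.0689]
top block_long_edge [312.6 240.8] 0.69 [ 0.4663 -0.0271]
top wheel_centre [329.8 240.9] 0.68 [ 0.4675 -0.0768]
top wheel_centre [326.2 196.8] 0.58 [ 0.5959 -0.0648]
304 [(128, 122, 121), (127, 121, 120), (128, 122, 121), (127, 121, 120), (118, 113, 111), (89, 85, 85), (67, 53, 70), (78, 41, 89), (89, 42, 103), (88, 49, 101), (93, 77, 99), (120, 116, 117), (134, 132, 129), (133, 131, 127), (131, 130, 126), (130, 129, 125), (132, 129, 126), (132, 129, 127), (132, 129, 125), (131, 129, 126), (131, 129, 126), (131, 130, 126), (132, 130, 127), (130, 129, 126)]
325 [(194, 184, 182), (196, 187, 184), (198, 188, 186), (196, 187, 185), (178, 171, 169), 
[... 835 characters left out ...]
72, 106), (117, 55, 134), (129, 58, 148), (114, 54, 131), (98, 67, 106), (107, 98, 102), (133, 131, 128), (166, 166, 163), (182, 182, 180), (184, 182, 180), (192, 193, 190), (200, 202, 199), (204, 206, 203), (200, 202, 199), (192, 194, 191), (186, 188, 186), (189, 191, 188), (196, 198, 194)]
346 [(197, 188, 186), (197, 188, 185), (195, 186, 183), (186, 177, 175), (157, 149, 147), (112, 103, 109), (103, 66, 114), (122, 57, 140), (128, 58, 147), (112, 57, 129), (112, 97, 119), (153, 152, 152), (188, 189, 186), (200, 202, 199), (203, 205, 201), (204, 206, 203), (203, 205, 203), (204, 205, 203), (199, 201, 198), (178, 179, 178), (138, 139, 137), (107, 107, 106), (124, 125, 124), (167, 168, 166)]
```

The 25–30 N stall is well above the crank's 7 N. The top view shows only about 1 px of gap at the long and mid blocks and about 5 px at the short one, so the bed is on its stops (the wheel did not start at 0). I unload the crank, release it and rise.

Emit:
arm_command([
  [-0.004,0.002,0],
  [-0.004,0.0015,0],
  [0,0,0],
], yaw=[0,0,0])

```text
t: 8.12
eef_pos: [0.6284, -0.1008, 0.0911]
orientation: [-0.001, 3.138, -0.0]
contact_force: [2.9, 1.5, 4.8]
finger_gap: 0.0148
```

Emit:
arm_command([
  [0,0,0],
  [0,0,0],
  [0,0,0],
  [0,0,-0.01],
  [0,0,-0.02],
  [0,0,-0.03],
  [0,0,-0.03],
  [0,0,-0.03],
], yaw=[0,0,0,0,0,0,0,0], gripper=0.04)

```text
t: 8.78
eef_pos: [0.6259, -0.1013, 0.2111]
orientation: [0.0, -3.141, -0.0]
contact_force: [0.4, 0.4, -1.2]
finger_gap: 0.0402
```

```bash
python3 - <<'E'
from h import *
print(atz("top",np.array([511,317])/3.3+[270,130],.095),atz("side",np.array([284,391])/3+[180,170],.095),atz("side",np.array([281,432])/3+[180,170],.072))
shot("side")
for k in("wedge_grip","wedge"):
  for r in cams.tip_of("side",k)[:3]: print(k,r)
for P in([.518,-.349,.095],[.518,-.349,.053],[.518,-.349,.01],[.522,-.346,.095]):print(P,proj("side",P)*3-[540,510],(proj("top",P)-[270,130])*3.3)
E
```

```text
[ 0.51681348 -0.34708168  0.095     ] [ 0.52477118 -0.34111434  0.095     ] [ 0.52106694 -0.35394149  0.072     ]
wedge_grip {'uv': [271.5, 308.5], 'score': 0.76}
wedge_grip {'uv': [221.2, 301.4], 'score': 0.75}
wedge_grip {'uv': [253.2, 286.9], 'score': 0.52}
wedge {'uv': [272.8, 334.8], 'score': 0.74}
wedge {'uv': [220.6, 316.9], 'score': 0.56}
wedge {'uv': [250.2, 303.8], 'score': 0.54}
[0.518, -0.349, 0.095] [274.80454807 400.34107341] [513.16086436 315.70619776]
[0.518, -0.349, 0.053] [276.16122942 448.42944775] [495.90373452 319.81567371]
[0.518, -0.349, 0.01] [277.48022721 495.18210562] [479.36491552 323.75409682]
[0.522, -0.346, 0.095] [280.51739593 396.57531022] [509.66161633 311.02157771]
```

Emit:
arm_command([
  [0.01,-0.028,0],
  [0.011,-0.025,0],
  [0.0108,-0.025,0],
  [0.0108,-0.025,0],
  [0.0108,-0.025,0],
  [0.0108,-0.025,0],
  [0.0108,-0.025,0],
  [0.0108,-0.025,0],
  [0.0108,-0.025,0],
  [0.0108,-0.02,0],
], yaw=[0,0,0,0,0,0,0,0,0,0], gripper=0.065)

```text
t: 9.77
eef_pos: [0.5174, -0.3511, 0.2085]
orientation: [-0.002, -3.14, -0.0]
contact_force: [-0.4, -0.1, 0.2]
finger_gap: 0.0649
```

Emit:
arm_command([
  [0,0,0],
  [0,0,0],
  [0,0,0],
  [-0.002,0.001,0.03],
  [0,0,0.03],
  [0,0,0.03],
  [0,0,0],
  [0,0,0],
], yaw=[0.12,0.122,0,0,0,0,0,0])

```text
t: 10.43
eef_pos: [0.5204, -0.3478, 0.118]
orientation: [-0.373, -3.116, -0.003]
contact_force: [-0.0, -0.6, 0.6]
finger_gap: 0.0649
```

```bash
python3 - <<'E'
from h import *
a=shot("side");b=shot("top")
A=cv2.resize(a[240:370,200:330],None,fx=3,fy=3,interpolation=2);B=cv2.resize(b[160:290,360:490],None,fx=3,fy=3,interpolation=2)
cv2.imwrite("pics/e.png",np.hstack([A,B])[:,:,::-1])
s=telemetry.sense();p=s["eef_pos"];print(p,s["joint_pos"][6],(proj("side",p)-[200,240])*3,(proj("top",p)-[360,160])*3)
E
```

```text
[ 0.52187427 -0.34899712  0.12053856] 1.7936921143264786 [220.03144081 159.32682529] [206.49558836 190.49071729]
```

View pics/e.png

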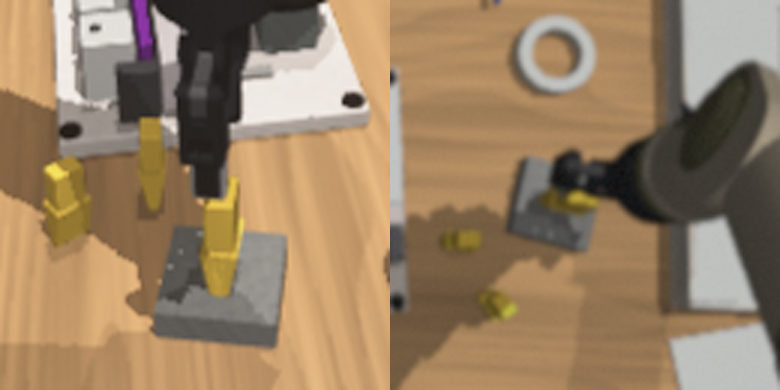

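The jaws straddle the wedge (side crop: finger at 207,195, wedge top at 222,185). I lower and grip.

Emit:
arm_command([
  [0,0.001,0.02],
  [0,0.001,0.02],
  [0,0,0.015],
  [0,0,0.007],
  [0,0,0],
  [0,0,0],
], yaw=[0,0,0,0,0,0])

```text
t: 11.03
eef_pos: [0.5223, -0.3472, 0.0586]
orientation: [0.378, 3.117, -0.001]
contact_force: [0.0, -0.4, -0.0]
finger_gap: 0.0653
```

Emit:
arm_command([
  [0,0,0],
  [0,0,0],
  [0,0,0],
  [0,0,0],
  [0,0,0],
  [0,0,0],
  [0,0,0],
  [0,0,0],
], yaw=[0,0,0,0,0,0,0,0], gripper=0.0, squeeze=60)

```text
t: 11.7
eef_pos: [0.5223, -0.3472, 0.0585]
orientation: [0.379, 3.117, -0.001]
contact_force: [-0.5, 1.7, 4.8]
finger_gap: 0.0295
```

Emit:
arm_command([
  [0,0,-0.01],
  [0,0,-0.02],
  [0,0,-0.03],
  [0,0,-0.03],
  [0,0,-0.03],
  [0,0,0],
], yaw=[0,0,0,0,0,0])

```text
t: 12.2
eef_pos: [0.524, -0.3484, 0.184]
orientation: [0.378, 3.11, -0.005]
contact_force: [0.3, -0.3, -0.4]
finger_gap: 0.0297
```

```bash
python3 - <<'E'
from h import *
a=shot("side");b=shot("top")
A=cv2.resize(a[200:350,180:310],None,fx=3,fy=3,interpolation=2);B=cv2.resize(b[210:275,290:370],(480,450),fx=6,fy=6,interpolation=2)[:390+60]
B=cv2.resize(b[210:285,290:355],None,fx=6,fy=6,interpolation=2)
cv2.imwrite("pics/f.png",np.hstack([A,B])[:,:,::-1])
s=telemetry.sense();print(s["eef_pos"],s["orientation"],s["finger_gap"])
for n in("side","top"):
  for k in("plate_top","block_short_edge","block_mid_edge","block_long_edge","wedge","wedge_grip"):
    for r in cams.tip_of(n,k)[:3]: print(n,k,np.round(r["uv"],1),round(r["score"],2),np.round(atz(n,r["uv"],.075),4)[:2])
for x in(-.024,-.017,-.001): 
  for y in(-.02,.02):
    q=[.471+x-.0424*y,-.0741+y+.0424*x,.075]; print(x,y,(proj("top",q)-[290,210])*6+[390,0],(proj("side",q)-[180,200])*3)
E
```

```text
[ 0.52220457 -0.34715437  0.17939314] [ 3.78629784e-01  3.11559759e+00 -2.01279527e-03] 0.029399250623569628
side plate_top [243.8 249.7] 0.32 [ 0.4711 -0.135 ]
side block_short_edge [236.1 236.7] 0.64 [ 0.4538 -0.0757]
side block_short_edge [296.8 182.1] 0.52 [0.6543 0.2174]
side block_mid_edge [240.1 247.8] 0.6 [ 0.4625 -0.1259]
side block_long_edge [240.9 224.3] 0.55 [ 0.4677 -0.0174]
side wedge [221.1 315.1] 0.83 [ 0.4195 -0.3474]
side wedge [249.5 304. ] 0.73 [ 0.4756 -0.3235]
side wedge [272.9 291.6] 0.6 [ 0.5258 -0.2928]
side wedge_grip [272.7 260. ] 0.69 [ 0.5361 -0.1847]
side wedge_grip [251.8 286.6] 0.6 [ 0.483  -0.2716]
top plate_top [328.8 242.3] 0.6 [ 0.4634 -0.074 ]
top plate_top [309.9 240.3] 0.23 [ 0.4676 -0.0193]
top block_short_edge [327.3 246.8] 0.47 [ 0.4503 -0.0698]
top block_mid_edge [346.2 239.9] 0.7 [ 0.4718 -0.1243]
top block_long_edge [312.  239.7] 0.56 [ 0.4695 -0.0253]
top wedge [381.6 239.8] 0.66 [ 0.475  -0.2273]
top wedge [430.9 221.8] 0.53 [ 0.5318 -0.3726]
top wedge [389.2 262.4] 0.38 [ 0.4107 -0.2491]
top wedge_grip [395.6 258.6] 0.67 [ 0.4221 -0.2677]
top wedge_grip [438.9 221.8] 0.54 [ 0.5325 -0.3963]
top wedge_grip [387.4 236.4] 0.5 [ 0.4854 -0.2443]
-0.024 -0.02 [666.29554396 227.49945451] [161.59340363 123.46860832]
-0.024 0.02 [583.20426522 228.65973229] [158.91913124  97.58332948]
-0.017 -0.02 [665.81809626 212.8608243 ] [170.03650489 122.65058958]
-0.017 0.02 [582.78806905 214.00604422] [167.08078789  96.81438814]
-0.001 -0.02 [664.72944338 179.48253616] [189.28039544 120.78612502]
-0.001 0.02 [581.83908116 180.59350079] [185.68496822  95.06161613]
```

View pics/f.png

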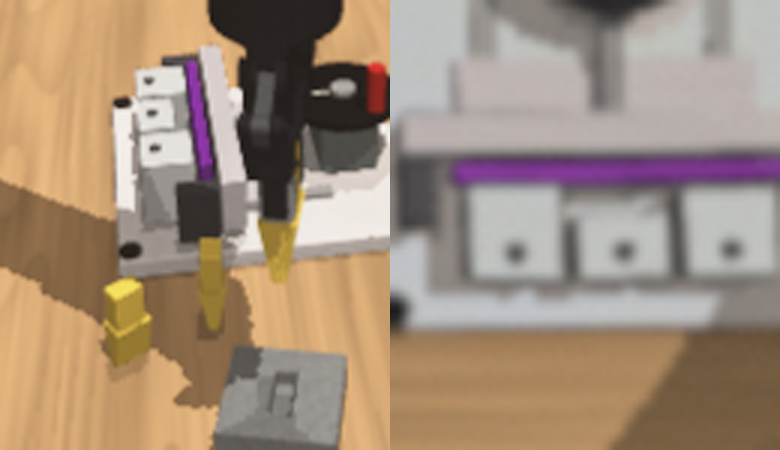

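The wedge is out and upright, with its foot at side crop (277,278). In the top crop the wide gap lies between the plate edge (row 184) and the short block (row 217), centred at column 626. I travel over the gap.

Emit:
arm_command([
  [0,0,0],
  [0,0,0],
  [0,0,0],
  [0.0062,0.0344,0],
  [0.0062,0.0344,0],
  [0.0062,0.0344,0],
  [0.0062,0.0344,0],
  [0.0062,0.0344,0],
  [0.0062,0.0344,0],
  [0.0062,0.0344,0],
], yaw=[-0.1,-0.1,-0.084,0,0,0,0,0,0,0])

```text
t: 13.73
eef_pos: [0.4677, -0.1067, 0.1775]
orientation: [-0.066, 3.14, -0.0]
contact_force: [0.8, 1.6, -1.2]
finger_gap: 0.0295
```

Emit:
arm_command([
  [0.006,0.034,0],
  [0,0,0],
  [0,0,0.02],
  [0,0,0.02],
  [0,0,0],
  [0,0,0],
  [0,0,0],
], yaw=[0,0,0,0,0,0,0])

```text
t: 14.32
eef_pos: [0.461, -0.0746, 0.1378]
orientation: [-0.066, 3.141, -0.0]
contact_force: [-0.6, -0.1, -0.7]
finger_gap: 0.0293
```

```bash
python3 - <<'E'
from h import *
a=shot("side");b=shot("top")
A=cv2.resize(a[190:290,190:300],None,fx=4,fy=4,interpolation=2);B=cv2.resize(b[190:290,290:370],None,fx=4,fy=4,interpolation=2)
cv2.imwrite("pics/g.png",np.hstack([A,B])[:,:,::-1])
s=telemetry.sense();p=s["eef_pos"];print(p,s["orientation"],s["finger_gap"])
for n in("side","top"):
  for k in("wedge","wedge_grip","block_short_edge"):
    for r in cams.tip_of(n,k)[:2]: print(n,k,np.round(r["uv"],1),round(r["score"],2))
for z in (.0485,.0035): q=p-[0,0,z]; print((proj("side",q)-190)*4,proj("side",q),proj("top",q))
# lift picture: held foot vs assumed
print(proj("side",[.5222,-.3472,.131]),proj("top",[.5222,-.3472,.131]))
E
```

```text
[ 0.46129062 -0.07466865  0.13816094] [-6.54343110e-02  3.13956580e+00 -3.06744415e-04] 0.029300692470231586
side wedge [221.  316.1] 0.86
side wedge [250.3 305.8] 0.71
side wedge_grip [221.1 300.9] 0.8
side wedge_grip [235.1 210.4] 0.56
side block_short_edge [235.1 238.6] 0.54
top block_short_edge [326.5 244.4] 0.53
[194.81585851 165.58805212] [238.70396463 231.39701303] [329.78705225 242.78861869]
[190.36828263 104.10463206] [237.59207066 216.02615801] [332.22502381 241.99370743]
[273.31295963 288.20582242] [429.60600757 223.01238351]
```

View pics/g.png

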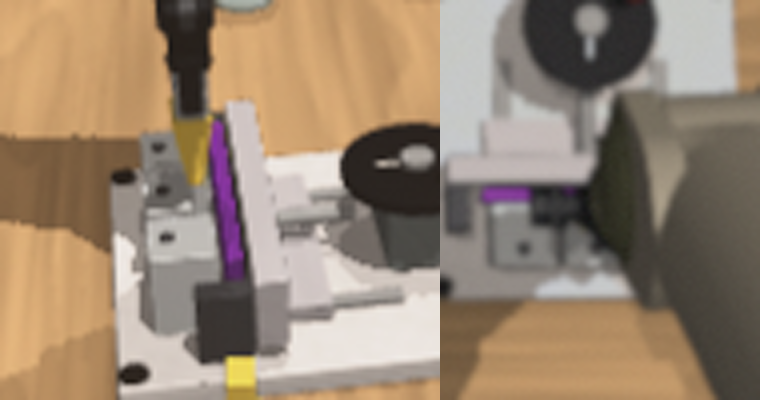

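The wedge foot (side crop 196,184) hangs over the gap between the purple plate and the middle block. I shift it about 1 mm towards the plate and go down gently.

Emit:
arm_command([
  [-0.001,0,0.005],
  [0,0,0.005],
  [0,0,0.005],
  [0,0,0.004],
  [0,0,0.003],
  [0,0,0],
  [0,0,0],
], yaw=[0,0,0,0,0,0,0])

```text
t: 15.3
eef_pos: [0.4633, -0.0741, 0.1151]
orientation: [-0.067, 3.138, 0.0]
contact_force: [5.4, 0.2, 0.1]
finger_gap: 0.029
```

Emit:
arm_command([
  [-0.001,0,0],
  [-0.001,0,0],
  [0,0,0],
  [0,0,0],
], yaw=[0,0,0,0])

```text
t: 15.63
eef_pos: [0.4636, -0.0742, 0.1152]
orientation: [0.066, -3.141, 0.0]
contact_force: [2.3, -0.3, -0.4]
finger_gap: 0.0293
```

Emit:
arm_command([
  [-0.001,0,0.003],
  [0,0,0.003],
  [0,0,0.003],
  [0,0,0],
  [0,0,0],
], yaw=[0,0,0,0,0])

```text
t: 16.05
eef_pos: [0.4651, -0.0741, 0.1061]
orientation: [-0.066, 3.14, 0.0]
contact_force: [3.9, 0.3, 1.2]
finger_gap: 0.0293
```

```bash
python3 - <<'E'
from h import *
a=shot("side")
cv2.imwrite("pics/i.png",cv2.resize(a[195:275,200:270],None,fx=7,fy=7,interpolation=2)[:,:,::-1])
s=telemetry.sense();print(s["eef_pos"],s["contact_force"],s["finger_gap"])
E
```

```text
[ 0.46511208 -0.07412376  0.10622364] [ 3.31875127  0.03858076 -0.22239126] 0.02915976948214024
```

View pics/i.png

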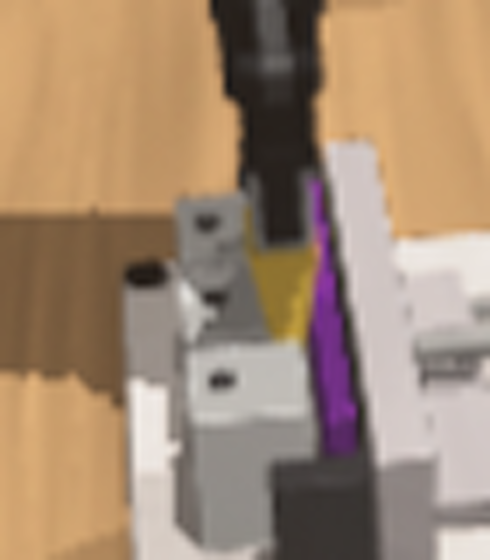

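The wedge sits between the middle (short) block and the purple plate. I keep pressing in small steps.

Emit:
arm_command([
  [-0.001,0,0.002],
  [0,0,0.002],
  [0,0,0.002],
  [0,0,0],
  [0,0,0],
], yaw=[0,0,0,0,0])

```text
t: 16.52
eef_pos: [0.4661, -0.0741, 0.1002]
orientation: [-0.066, 3.14, -0.0]
contact_force: [5.0, 0.7, 0.9]
finger_gap: 0.0295
```

Emit:
arm_command([
  [-0.0005,0,0.002],
  [0,0,0.002],
  [0,0,0],
  [0,0,0],
], yaw=[0,0,0,0])

```text
t: 16.85
eef_pos: [0.4668, -0.0741, 0.0962]
orientation: [-0.066, 3.14, -0.0]
contact_force: [3.9, 0.3, 0.5]
finger_gap: 0.0294
```

Emit:
arm_command([
  [0,0,0.002],
  [0,0,0.001],
  [0,0,0],
  [0,0,0],
], yaw=[0,0,0,0])

```text
t: 17.18
eef_pos: [0.4672, -0.0741, 0.0934]
orientation: [-0.066, 3.139, 0.0]
contact_force: [5.3, -0.9, 1.0]
finger_gap: 0.0291
```

```bash
python3 - <<'E'
from h import *
a=shot("side");b=shot("top")
cv2.imwrite("pics/j.png",np.hstack([cv2.resize(a[195:275,200:270],None,fx=6,fy=6,interpolation=2),cv2.resize(b[215:275,290:350],(360,480),interpolation=2)])[:,:,::-1])
for i in range(3):
  shot("side");s=telemetry.sense();print(s["eef_pos"],s["contact_force"],s["moment"])
E
```

```text
[ 0.46722471 -0.07404673  0.09339794] [6.00490046 0.40261369 1.43539648] [ 0.00568727 -1.52392239 -0.03699615]
[ 0.4672209  -0.07407426  0.09338899] [5.71496868 0.25736291 1.42156489] [-0.00825035 -1.45034375 -0.04289828]
[ 0.46722299 -0.07407668  0.09339104] [ 5.87539899 -0.20489626 -0.07676862] [ 0.00300465 -1.41974073 -0.07883045]
```

View pics/j.png

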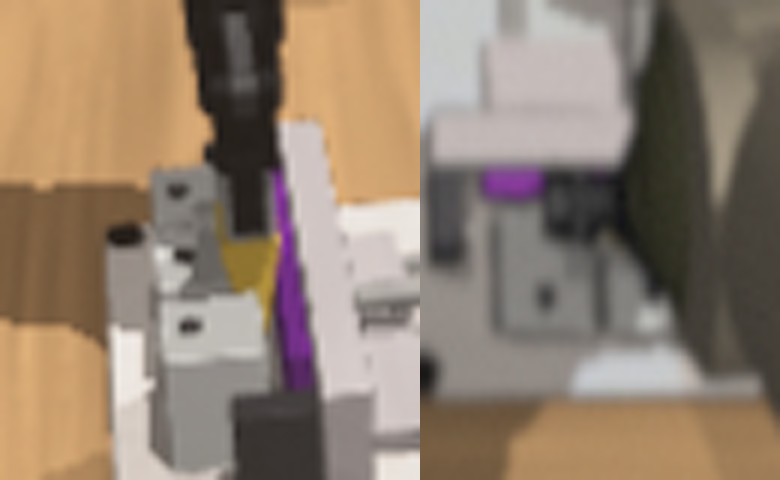

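Fx is +6 N with almost no Fz, so the wedge bears on the block only. I shift it towards the plate until both sides share the load, then press down.

Emit:
arm_command([
  [-0.001,0,0],
  [-0.001,0,0.001],
  [0,0,0.001],
  [0,0,0],
  [0,0,0],
], yaw=[0,0,0,0,0])

```text
t: 17.85
eef_pos: [0.4677, -0.0741, 0.0911]
orientation: [0.066, -3.14, 0.0]
contact_force: [3.1, 0.9, 2.0]
finger_gap: 0.0294
```

Emit:
arm_command([
  [-0.001,0,0.001],
  [0,0,0.001],
  [0,0,0],
  [0,0,0],
  [0,0,0],
], yaw=[0,0,0,0,0])

```text
t: 18.27
eef_pos: [0.468, -0.0741, 0.0893]
orientation: [0.066, -3.139, 0.0]
contact_force: [-0.1, -0.7, 7.4]
finger_gap: 0.0292
```

Emit:
arm_command([
  [-0.0005,0,0.001],
  [0,0,0.001],
  [0,0,0],
  [0,0,0],
  [0,0,0],
], yaw=[0,0,0,0,0])

```text
t: 18.68
eef_pos: [0.4684, -0.0741, 0.0874]
orientation: [0.066, -3.139, 0.0]
contact_force: [-0.6, -0.4, 9.8]
finger_gap: 0.0295
```

Emit:
arm_command([
  [0,0,0.001],
  [0,0,0.001],
  [0,0,0],
  [0,0,0],
  [0,0,0],
], yaw=[0,0,0,0,0])

```text
t: 19.1
eef_pos: [0.4687, -0.0741, 0.0855]
orientation: [0.066, -3.139, 0.0]
contact_force: [-0.2, -0.5, 10.7]
finger_gap: 0.0292
```

```bash
python3 - <<'E'
from h import *
a=shot("side");b=shot("top")
np.save("a.npy",a);np.save("b.npy",b)
cv2.imwrite("pics/k.png",np.hstack([cv2.resize(a[205:275,215:270],None,fx=7,fy=7,interpolation=2),cv2.resize(b[220:265,290:335],(385,490),interpolation=2)])[:,:,::-1])
for i in range(2):
  shot("side");s=telemetry.sense();print(s["eef_pos"],s["contact_force"],s["moment"])
for c in(303,306,309): print([tuple(int(v) for v in b[r,c]) for r in range(231,245)])
E
```

```text
[ 0.46871866 -0.07414989  0.08552116] [-0.39045485 -0.50661068 11.05797722] [-0.09188639 -0.05839281 -0.06917278]
[ 0.46869249 -0.07415277  0.08553457] [ 1.14498764 -0.04002597 10.71316233] [-0.05868973 -0.0117024  -0.04007804]
[(193, 183, 181), (192, 183, 180), (181, 171, 171), (157, 139, 155), (142, 98, 153), (140, 73, 159), (129, 60, 148), (105, 62, 118), (96, 85, 95), (112, 109, 105), (122, 119, 115), (123, 121, 117), (115, 113, 111), (112, 111, 107)]
[(194, 184, 182), (191, 182, 180), (182, 172, 172), (158, 139, 155), (142, 98, 154), (140, 71, 159), (129, 61, 148), (101, 55, 115), (81, 69, 84), (95, 93, 90), (121, 119, 116), (133, 131, 128), (132, 130, 127), (134, 132, 129)]
[(194, 185, 183), (193, 183, 181), (180, 170, 170), (155, 138, 152), (132, 92, 140), (120, 63, 136), (105, 52, 121), (86, 57, 93), (89, 81, 85), (101, 98, 95), (115, 112, 109), (119, 117, 114), (120, 119, 115), (125, 124, 120)]
```

View pics/k.png

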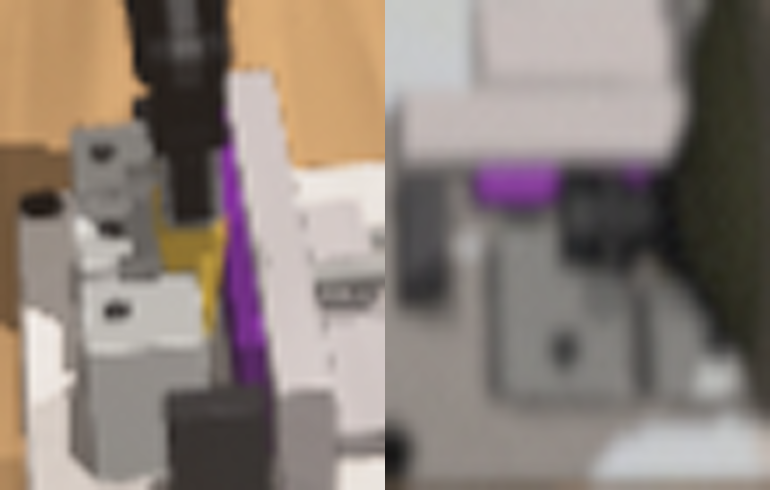

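The dark line between plate and wall has almost gone in the top crop, but z is still following the commands. I press further until it stops.

Emit:
arm_command([
  [0,0,0.001],
  [0,0,0.001],
  [0,0,0],
  [0,0,0],
  [0,0,0],
], yaw=[0,0,0,0,0])

```text
t: 19.72
eef_pos: [0.469, -0.0741, 0.0836]
orientation: [0.066, -3.14, 0.0]
contact_force: [0.6, -1.1, 9.4]
finger_gap: 0.0294
```

Emit:
arm_command([
  [0,0,0.001],
  [0,0,0.001],
  [0,0,0],
  [0,0,0],
  [0,0,0],
], yaw=[0,0,0,0,0])

```text
t: 20.13
eef_pos: [0.4694, -0.0741, 0.0817]
orientation: [0.066, -3.14, 0.0]
contact_force: [0.2, -0.7, 10.0]
finger_gap: 0.0295
```

Emit:
arm_command([
  [0,0,0.001],
  [0,0,0.001],
  [0,0,0],
  [0,0,0],
  [0,0,0],
], yaw=[0,0,0,0,0])

```text
t: 20.55
eef_pos: [0.4697, -0.0741, 0.0797]
orientation: [-0.066, 3.141, -0.0]
contact_force: [1.7, -0.8, 11.5]
finger_gap: 0.0292
```

Emit:
arm_command([
  [0,0,0.001],
  [0,0,0],
  [0,0,0],
  [0,0,0],
], yaw=[0,0,0,0])

```text
t: 20.88
eef_pos: [0.4698, -0.0741, 0.0785]
orientation: [-0.066, 3.141, -0.0]
contact_force: [2.5, 0.3, 6.2]
finger_gap: 0.0292
```

Emit:
arm_command([
  [0,0,0.001],
  [0,0,0],
  [0,0,0],
  [0,0,0],
], yaw=[0,0,0,0])

```text
t: 21.22
eef_pos: [0.4697, -0.074, 0.0772]
orientation: [0.066, -3.141, 0.0]
contact_force: [4.1, -0.7, 0.6]
finger_gap: 0.0297
```

```bash
python3 - <<'E'
from h import *
a=shot("side");b=shot("top");b0=np.load("b.npy")
cv2.imwrite("pics/l.png",np.hstack([cv2.resize(a[205:275,215:270],None,fx=7,fy=7,interpolation=2),cv2.resize(b[220:265,290:335],(385,490),interpolation=2)])[:,:,::-1])
for i in range(4):
  shot("side");s=telemetry.sense();print(s["eef_pos"],s["contact_force"],s["moment"])
for c in(303,306): print([tuple(int(v) for v in b[r,c]) for r in range(231,245)])
E
```

```text
[ 0.46974515 -0.07405269  0.07724964] [ 4.26573567 -1.07139508  0.75182522] [-0.1984706  -0.89141598 -0.07307198]
[ 0.46975515 -0.0740121   0.07724864] [ 4.77127595  0.37234044 -0.03225502] [-0.19516045 -0.87503938 -0.12586631]
[ 0.46971297 -0.07404657  0.07721981] [ 3.15814319 -1.56593401 -0.20184381] [-0.22788729 -0.8454245  -0.06483737]
[ 0.46974232 -0.07403417  0.07724458] [ 3.58875617 -0.39869022 -0.39102766] [-0.23978357 -0.94173    -0.03321171]
[(193, 183, 181), (190, 181, 179), (180, 165, 173), (159, 126, 166), (144, 84, 162), (132, 63, 152), (106, 58, 120), (94, 77, 94), (111, 105, 103), (127, 121, 117), (129, 125, 121), (125, 122, 118), (116, 116, 112), (113, 110, 108)]
[(193, 183, 181), (189, 180, 177), (177, 163, 172), (159, 125, 167), (145, 83, 162), (132, 63, 151), (104, 53, 119), (80, 61, 84), (83, 78, 80), (104, 103, 99), (125, 123, 120), (133, 131, 128), (134, 132, 129), (133, 131, 128)]
```

View pics/l.png

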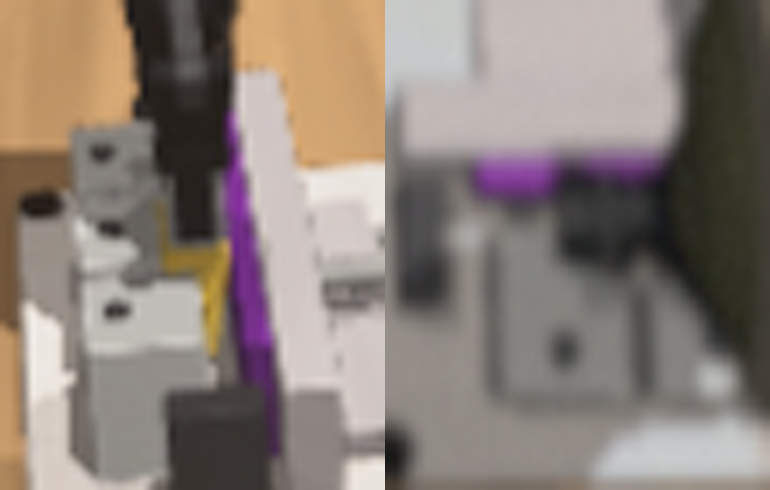

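Plate and wall now look in direct contact in both crops, but Fz fell to about 0. I let it settle, then press a little more to see how it responds.

Emit:
arm_command([
  [0,0,0],
  [0,0,0],
  [0,0,0],
  [0,0,0],
  [0,0,0],
  [0,0,0],
], yaw=[0,0,0,0,0,0])

```text
t: 22.02
eef_pos: [0.4698, -0.074, 0.0773]
orientation: [0.066, -3.141, 0.0]
contact_force: [4.0, -1.7, -2.0]
finger_gap: 0.0296
```

Emit:
arm_command([
  [-0.001,0,0],
  [0,0,0],
  [0,0,0],
  [0,0,0],
], yaw=[0,0,0,0])

```text
t: 22.35
eef_pos: [0.4698, -0.074, 0.0772]
orientation: [0.066, -3.139, 0.0]
contact_force: [0.0, -1.8, 1.7]
finger_gap: 0.0295
```

Emit:
arm_command([
  [0,0,0.001],
  [0,0,0],
  [0,0,0],
  [0,0,0],
], yaw=[0,0,0,0])

```text
t: 22.68
eef_pos: [0.4699, -0.0739, 0.0761]
orientation: [0.066, -3.139, -0.0]
contact_force: [-2.6, -0.9, 0.8]
finger_gap: 0.0291
```

```bash
python3 - <<'E'
from h import *
a=shot("side");b=shot("top");np.save("a2.npy",a)
for i in range(2):
  shot("side");s=telemetry.sense();print(s["eef_pos"],s["contact_force"],s["moment"])
for c in(303,306): print([tuple(int(v) for v in b[r,c]) for r in range(231,241)])
for r in(240,245,250,255): print(r,[tuple(int(v) for v in a[r,c]) for c in range(243,258)])
a1=np.load("a.npy");print("prev");
for r in(240,245,250,255): print(r,[tuple(int(v) for v in a1[r,c]) for c in range(243,258)])
E
```

```text
[ 0.46988529 -0.07387732  0.0760838 ] [-3.47360673 -0.0260391   0.20646456] [-0.15184932  0.72907703 -0.0908989 ]
[ 0.46989566 -0.07386645  0.07610402] [-2.63057887 -0.71452463  0.34465637] [-0.18699454  0.76558825 -0.03237939]
[(192, 183, 180), (189, 181, 178), (179, 166, 173), (158, 125, 166), (146, 84, 163), (132, 62, 151), (107, 59, 120), (94, 77, 95), (111, 104, 103), (126, 121, 117)]
[(193, 185, 182), (188, 180, 177), (177, 161, 170), (159, 124, 166), (144, 83, 162), (132, 63, 152), (105, 55, 119), (79, 60, 84), (82, 79, 80), (102, 101, 97)]
240 [(93, 83, 61), (99, 88, 65), (110, 96, 67), (150, 128, 79), (174, 137, 96), (111, 46, 131), (113, 47, 133), (117, 48, 138), (139, 96, 150), (170, 160, 157), (183, 173, 170), (197, 187, 184), (206, 197, 193), (207, 197, 194), (207, 197, 194)]
245 [(146, 130, 92), (153, 124, 53), (174, 142, 59), (165, 132, 57), (122, 91, 55), (77, 37, 87), (113, 47, 134), (113, 47, 133), (111, 47, 129), (130, 98, 135), (184, 174, 171), (206, 196, 193), (207, 196, 194), (208, 197, 196), (208, 197, 195)]
250 [(180, 172, 159), (149, 124, 63), (172, 141, 60),
[... 725 characters left out ...]
, (160, 129, 57), (106, 79, 55), (78, 38, 87), (113, 47, 132), (113, 47, 133), (115, 48, 134), (135, 95, 144), (179, 169, 166), (206, 196, 193), (206, 196, 194), (207, 197, 195), (208, 197, 195), (208, 197, 195)]
250 [(185, 176, 160), (159, 135, 69), (150, 128, 78), (104, 93, 93), (66, 45, 65), (80, 39, 91), (115, 48, 136), (117, 49, 137), (127, 53, 149), (158, 115, 166), (202, 191, 189), (209, 198, 195), (209, 198, 196), (210, 199, 197), (211, 200, 198)]
255 [(149, 145, 140), (143, 138, 132), (113, 105, 100), (112, 104, 99), (97, 86, 87), (64, 38, 68), (77, 39, 86), (87, 41, 99), (87, 41, 99), (85, 46, 93), (139, 123, 132), (210, 199, 197), (212, 201, 200), (213, 202, 200), (212, 202, 200)]
```

The plate has stopped moving in the images, yet the wall edge in the side view moved about 1 px. I check whether the bed itself has shifted.

```bash
python3 - <<'E'
from h import *
g=lambda i:cv2.cvtColor(i,cv2.COLOR_RGB2GRAY).astype(np.float32)
a2=np.load("a2.npy");a1=np.load("a.npy");b1=np.load("b.npy");b2=shot("top")
def sh(p,q,r0,r1,c0,c1):
    p,q=g(p)[r0:r1,c0:c1],g(q)[r0:r1,c0:c1]
    W=np.eye(2,3,dtype=np.float32)
    try: cc,W=cv2.findTransformECC(p,q,W,cv2.MOTION_TRANSLATION);return np.round(W[:,2],2).tolist(),round(cc,3)
    except Exception as e: return "fail"
print("side wall front/bed rods",sh(a1,a2,240,278,252,275), sh(a1,a2,225,262,257,285))
print("side wheel",sh(a1,a2,215,262,285,300),"base",sh(a1,a2,285,300,210,300),"blocks",sh(a1,a2,243,270,224,240))
print("top bed",sh(b1,b2,215,233,294,328),"blocks",sh(b1,b2,248,262,296,312),"base edge",sh(b1,b2,255,275,285,320))
for r in (245,255,262): print(r,a1[r,250:275,0].tolist(),a2[r,250:275,0].tolist())
for c in (305,315): print(c,b1[210:236,c,0].tolist(),b2[210:236,c,0].tolist())
E
```

```text
side wall front/bed rods ([1.0, -0.07999999821186066], 0.99) ([0.10999999940395355, 0.019999999552965164], 0.997)
side wheel ([0.10000000149011612, 0.07000000029802322], 0.992) base ([-0.019999999552965164, -0.029999999329447746], 0.999) blocks ([0.03999999910593033, 0.28999999165534973], 0.937)
top bed ([0.46000000834465027, 0.15000000596046448], 0.903) blocks ([0.009999999776482582, -0.019999999552965164], 1.0) base edge ([0.05999999865889549, 0.019999999552965164], 0.996)
245 [115, 135, 179, 206, 206, 207, 208, 208, 207, 188, 132, 132, 128, 124, 119, 114, 110, 109, 112, 120, 129, 133, 108, 109, 114] [113, 111, 130, 184, 206, 207, 208, 208, 208, 208, 190, 128, 128, 123, 119, 114, 110, 108, 112, 118, 116, 112, 108, 108, 113]
255 [87, 87, 85, 139, 210, 212, 213, 212, 213, 213, 213, 208, 199, 210, 209, 209, 208, 209, 210, 209, 211, 220, 231, 230, 226] [76, 86, 85, 85, 140, 210, 212, 213, 212, 213, 213, 214, 208, 199, 210, 209, 209, 208, 210, 210, 210, 212, 222, 231, 228]
262 [69, 69, 68, 71, 106, 143, 142, 141, 141, 141, 141, 141, 157, 196, 211, 209, 208, 207, 207, 208, 209, 210, 214, 227, 232] [68, 69, 69, 71, 77, 107, 142, 142, 142, 141, 141, 141, 141, 166, 210, 210, 209, 209, 208, 207, 208, 209, 210, 214, 226]
305 [147, 154, 158, 158, 158, 158, 158, 160, 168, 185, 194, 196, 198, 197, 198, 198, 190, 181, 184, 192, 194, 193, 192, 183, 159, 142] [147, 154, 158, 158, 159, 158, 159, 165, 180, 190, 195, 197, 199, 198, 198, 197, 196, 193, 192, 193, 194, 193, 189, 177, 159, 143]
315 [130, 136, 140, 140, 138, 141, 155, 180, 195, 197, 197, 198, 198, 197, 198, 196, 190, 180, 184, 191, 194, 194, 192, 179, 140, 89] [130, 136, 139, 139, 138, 141, 151, 174, 191, 195, 197, 197, 197, 198, 199, 196, 196, 193, 193, 194, 194, 194, 182, 156, 129, 97]
```

The side view shows a clean 1.0 px (about 2.3 mm) shift of the wall while the base and blocks stayed still. So I pressed past flush and probably drove the bed back. I check the wheel's pointer against the earlier picture and ease the wedge up.

Emit:
arm_command([
  [0,0,-0.003],
  [0,0,-0.004],
  [0,0,-0.004],
  [0,0,-0.004],
  [0,0,0],
  [0,0,0],
], yaw=[0,0,0,0,0,0])

```text
t: 23.43
eef_pos: [0.4688, -0.074, 0.0917]
orientation: [0.066, -3.138, 0.0]
contact_force: [-7.4, 0.0, 2.5]
finger_gap: 0.0298
```

```bash
python3 - <<'E'
from h import *
def ptr(im,nm):
    c=proj("top",[.605,-.067,.079]); h,w=im.shape[:2]
    g=cv2.cvtColor(im,cv2.COLOR_RGB2GRAY).astype(float)
    v,u=np.mgrid[0:h,0:w]; m=(np.hypot(u-c[0],v-c[1])<13)&(g>90)
    n,l,st,ce=cv2.connectedComponentsWithStats(m.astype(np.uint8))
    i=1+np.argmax(st[1:,4]); k=l==i
    d=np.hypot(u-ce[i][0],v-ce[i][1]); far=k&(d>3.)
    print(nm,c,ce[i],st[i,4],"tip",u[far].mean(),v[far].mean(),np.degrees(np.arctan2(u[far].mean()-ce[i][0],-(v[far].mean()-ce[i][1]))))
b=shot("top"); np.save("b3.npy",b); ptr(b,"now"); ptr(np.load("b.npy"),"k")
G=cv2.imread("pics/g.png")[:,440:,::-1]; G=cv2.resize(G,(80,100),interpolation=cv2.INTER_AREA)
full=np.zeros((420,560,3),np.uint8); full[190:290,290:370]=G; ptr(full,"g")
ptr(shot("top"),"again")
for c in(325,):
  for nm,im in(("g",full),("k",np.load("b.npy")),("now",b)): print(nm,im[190:212:1,326,0].tolist(),im[225:243,305].tolist()[6:16])
A=shot("side");print(A[255,250:275,0].tolist(),A[262,250:275,0].tolist())
Ga=cv2.resize(cv2.imread("pics/g.png")[:,:440,::-1],(110,100),interpolation=cv2.INTER_AREA);print("g",Ga[65,60:85,0].tolist(),Ga[72,60:85,0].tolist())
cv2.imwrite("pics/m.png",np.hstack([cv2.resize(full[180:275,290:350],None,fx=6,fy=6,interpolation=2),cv2.resize(b[180:275,290:350],None,fx=6,fy=6,interpolation=2)])[:,:,::-1])
print(telemetry.sense()["contact_force"],telemetry.sense()["eef_pos"])
E
```

```text
now [327.18611988 193.54742242] [327.91428571 195.87142857] 70 tip 327.93023255813955 195.86046511627907 55.491477012383605
k [327.18611988 193.54742242] [327.5        195.67647059] 68 tip 327.5 195.6 0.0
g [327.18611988 193.54742242] [327.25352113 196.05633803] 71 tip 327.16279069767444 195.97674418604652 -48.74093755014867
again [327.18611988 193.54742242] [327.91428571 195.87142857] 70 tip 327.93023255813955 195.86046511627907 55.491477012383605
g [67, 104, 137, 154, 157, 158, 157, 144, 122, 110, 112, 114, 114, 105, 83, 59, 47, 45, 46, 46, 46, 48] [[192, 184, 181], [193, 183, 181], [192, 183, 180], [174, 167, 164], [132, 125, 124], [99, 76, 105], [118, 59, 134], [134, 61, 154], [131, 68, 149], [134, 109, 144]]
k [66, 105, 139, 156, 158, 158, 156, 144, 115, 80, 61, 55, 53, 48, 47, 49, 45, 46, 47, 47, 46, 47] [[193, 184, 181], [192, 183, 180], [183, 173, 172], [159, 139, 155], [142, 97, 153], [138, 70, 158], [129, 60, 148], [102, 56, 115], [82, 69, 85], [96, 94, 92]]
now [67, 105, 138, 156, 157, 159, 156, 144, 113, 74, 51, 44, 45, 46, 46, 47, 47, 46, 48, 47, 44, 49] [[193, 183, 181], [190, 181, 178], [169, 162, 159], [136, 120, 135], [131, 80, 143], [138, 66, 157], [128, 59, 147], [98, 49, 113], [76, 57, 82], [94, 91, 93]]
[87, 87, 77, 59, 136, 211, 212, 212, 213, 213, 214, 214, 208, 199, 210, 209, 208, 208, 210, 211, 210, 212, 222, 231, 228] [69, 69, 62, 49, 70, 106, 142, 142, 142, 142, 141, 142, 140, 166, 210, 211, 209, 208, 207, 208, 208, 209, 210, 214, 226]
g [77, 52, 117, 196, 213, 212, 213, 213, 213, 214, 206, 194, 209, 210, 209, 208, 209, 210, 210, 210, 216, 228, 231, 230, 224] [78, 77, 76, 99, 138, 144, 142, 141, 141, 140, 141, 148, 179, 209, 211, 209, 208, 207, 208, 208, 209, 211, 221, 231, 231]
[-7.52166233 -0.5752047   0.71038361] [ 0.46872449 -0.07400546  0.09152516]
```

View pics/m.png

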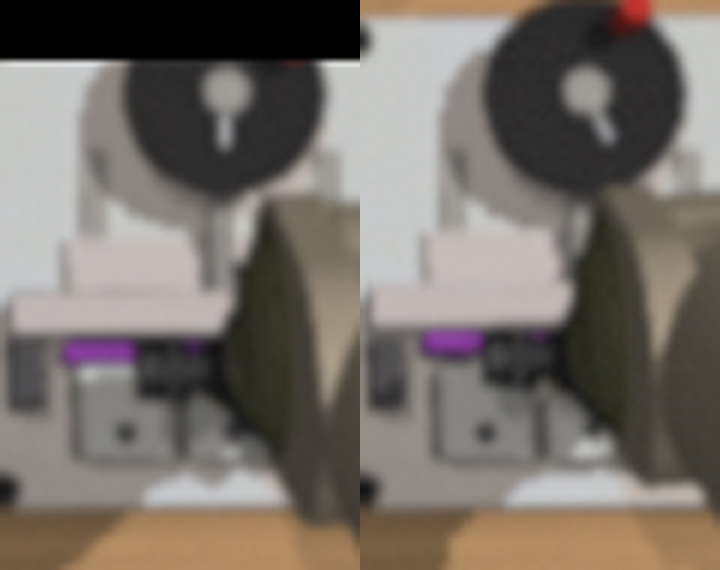

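The pictures confirm it: the pointer turned back about 30° (0.5 rad, 4 mm of bed), so the bed left its stops once the plate was flush. I let the wedge stand loosely in the gap, rewind the wheel, then press again only to flush (TCP z about 0.089, Fz about 8 N).

Emit:
arm_command([
  [0.001,0,0],
  [0.001,0,0],
  [0,0,0],
], yaw=[0,0,0])

```text
t: 23.83
eef_pos: [0.468, -0.074, 0.0916]
orientation: [0.066, -3.14, 0.0]
contact_force: [-5.4, -1.1, 2.2]
finger_gap: 0.0293
```

Emit:
arm_command([
  [0,0,0],
  [0,0,0],
  [0,0,0],
  [0,0,0],
  [0,0,-0.01],
  [0,0,-0.02],
  [0,0,-0.03],
  [0,0,-0.02],
  [0,0,0],
], yaw=[0,0,0,0,0,0,0,0,0], gripper=0.05)

```text
t: 24.58
eef_pos: [0.4709, -0.0742, 0.1748]
orientation: [-0.066, 3.134, -0.001]
contact_force: [1.0, 0.2, -0.0]
finger_gap: 0.0503
```

```bash
cat >> h.py <<'E'
def red(n,z):
    im=shot(n).astype(int); m=(im[...,0]>110)&(im[...,1]<60)&(im[...,2]<60)
    l,lab,st,ce=cv2.connectedComponentsWithStats(m.astype(np.uint8)); i=1+np.argmax(st[1:,4])
    print("red",n,ce[i],st[i],atz(n,ce[i],z))
E
python3 - <<'E'
from h import *
red("top",.115);red("side",.10)
a=shot("side")
for n in("side","top"):
  shot(n)
  for k in("wedge_grip","wedge"):
    for r in cams.search_frame(n,k)[:4]: print(n,k,np.round(r["uv"],1),round(r["score"],2))
m=(a[...,0].astype(int)-a[...,2]>70)&(a[...,1]>90)
l,lab,st,ce=cv2.connectedComponentsWithStats(m.astype(np.uint8))
for i in range(1,l):
  if st[i,4]>25: print(ce[i],st[i])
for P in([.466,-.075,.108],[.466,-.075,.128]): print(proj("side",P))
print(telemetry.sense()["eef_pos"])
E
```

```text
red top [335.07692308 181.46153846] [333 180   5   4  13] [ 0.6344827  -0.08401249  0.115     ]
red side [309.21875  225.671875] [307 218   5  16  64] [ 0.63882341 -0.08759358  0.1       ]
side wedge_grip [222.2 306.9] 0.81
side wedge_grip [251.3 289.2] 0.61
side wedge_grip [239.4 228.1] 0.53
side wedge [223.9 304.2] 0.89
side wedge [251.4 293.2] 0.55
side wedge [241.2 230.6] 0.52
top wedge [418.2 228.2] 0.42
[256.16666667  48.78947368] [248  44  16  11 114]
[264.66393443 100.97540984] [252  88  18  22 122]
[318.29893238 152.35409253] [305 138  30  31 562]
[201.13663647 298.77343967] [    0   142   545   278 71972]
[348.53846154 328.66483516] [338 323  21  12 182]
[240.14834294 225.1510257 ]
[239.66988742 218.28169087]
[ 0.46848336 -0.07393045  0.17058933]
```

Emit:
arm_command([
  [-0.0341,-0.0039,0],
  [-0.0341,-0.0039,0],
  [-0.0341,-0.0039,0],
  [-0.0341,-0.0039,0],
  [-0.0339,-0.0038,0],
  [0,0,0.02],
  [0,0,0.015],
  [0,0,0],
  [0,0,0],
], yaw=[0,0,0,0,0,0,0,0,0])

```text
t: 25.78
eef_pos: [0.6388, -0.0861, 0.1351]
orientation: [0.066, -3.138, -0.0]
contact_force: [1.6, 0.1, -0.5]
finger_gap: 0.0499
```

Emit:
arm_command([
  [0,0,0.015],
  [0,0,0.015],
  [0,0,0.016],
  [0,0,0],
  [0,0,0],
], yaw=[0,0,0,0,0])

```text
t: 26.2
eef_pos: [0.6396, -0.0862, 0.0908]
orientation: [0.066, -3.14, 0.0]
contact_force: [0.6, 0.1, 0.8]
finger_gap: 0.0499
```

Emit:
arm_command([
  [0,0,0],
  [0,0,0],
  [0,0,0],
  [0,0,0],
  [0,0,0],
  [0,0,0],
], yaw=[0,0,0,0,0,0], gripper=0.0, squeeze=40)

```text
t: 26.7
eef_pos: [0.6404, -0.0861, 0.0916]
orientation: [-0.066, 3.139, -0.0]
contact_force: [-1.0, 0.7, 5.7]
finger_gap: 0.0148
```

Emit:
arm_command([
  [0.0022,-0.0033,0],
  [0.0025,-0.0031,0],
  [0.0028,-0.0028,0],
  [0.003,-0.0026,0],
  [0.0034,-0.0022,0],
  [0,0,0],
], yaw=[0,0,0,0,0,0])

```text
t: 27.2
eef_pos: [0.6284, -0.1001, 0.0917]
orientation: [-0.067, 3.136, 0.001]
contact_force: [4.6, 2.4, 2.8]
finger_gap: 0.0146
```

Emit:
arm_command([
  [0.0035,-0.0019,0],
  [0.0025,-0.0011,0],
  [0,0,0],
  [0,0,0],
], yaw=[0,0,0,0])

```text
t: 27.53
eef_pos: [0.6272, -0.1009, 0.0918]
orientation: [-0.07, 3.128, 0.004]
contact_force: [16.9, 7.2, -7.4]
finger_gap: 0.0147
```

Emit:
arm_command([
  [0.0025,-0.001,0],
  [0,0,0],
  [0,0,0],
], yaw=[0,0,0])

```text
t: 27.78
eef_pos: [0.6271, -0.101, 0.092]
orientation: [-0.072, 3.124, 0.005]
contact_force: [23.3, 9.7, -11.7]
finger_gap: 0.0148
```

Emit:
arm_command([
  [-0.004,0.002,0],
  [-0.0035,0.001,0],
  [0,0,0],
], yaw=[0,0,0])

```text
t: 28.03
eef_pos: [0.6276, -0.1007, 0.0916]
orientation: [-0.068, 3.137, 0.001]
contact_force: [2.6, 2.9, 6.2]
finger_gap: 0.0142
```

Emit:
arm_command([
  [0,0,0],
  [0,0,0],
  [0,0,0],
  [0,0,-0.01],
  [0,0,-0.02],
  [0,0,-0.03],
  [0,0,-0.025],
  [0,0,0],
], yaw=[0,0,0,0,0,0,0,0], gripper=0.045)

```text
t: 28.7
eef_pos: [0.6276, -0.1024, 0.1808]
orientation: [-0.065, 3.134, -0.002]
contact_force: [0.6, 0.7, 0.5]
finger_gap: 0.0449
```

```bash
python3 - <<'E'
from h import *
a=shot("side");b=shot("top");np.save("a4.npy",a)
Ga=cv2.resize(cv2.imread("pics/g.png")[:,:440,::-1],(110,100),interpolation=cv2.INTER_AREA)
print("g",Ga[65,60:75,0].tolist(),Ga[72,60:75,0].tolist());print(a[255,250:265,0].tolist(),a[262,250:265,0].tolist())
# yellow near the gap
h=cv2.cvtColor(a,cv2.COLOR_RGB2HSV); m=((h[...,0]>20)&(h[...,0]<32)&(h[...,1]>140)).astype(np.uint8); m[:190]=0;m[275:]=0;m[:,:215]=0;m[:,275:]=0
l,lab,st,ce=cv2.connectedComponentsWithStats(m)
for i in range(1,l):
  if st[i,4]>8: print(ce[i],st[i])
for n in("side","top"):
  for k in("wedge_grip","wedge"):
    for r in cams.tip_of(n,k)[:4]: print(n,k,np.round(r["uv"],1),round(r["score"],2))
for z in(.056,.099,.121,.141): print(z,proj("side",[.4645,-.0745,z]),proj("side",[.4645,-.0895,z]))
print(telemetry.sense()["eef_pos"])
E
```

```text
g [77, 52, 117, 196, 213, 212, 213, 213, 213, 214, 206, 194, 209, 210, 209] [78, 77, 76, 99, 138, 144, 142, 141, 141, 140, 141, 148, 179, 209, 211]
[79, 48, 119, 203, 210, 200, 200, 201, 197, 189, 187, 189, 213, 212, 211] [70, 71, 70, 96, 142, 144, 143, 143, 143, 143, 145, 149, 179, 214, 213]
[239.57939914 226.61373391] [235 212  10  32 233]
side wedge_grip [220.6 302.1] 0.79
side wedge_grip [239.  223.3] 0.77
side wedge_grip [253.5 286.3] 0.64
side wedge [221.4 317.1] 0.71
side wedge [241.8 244.4] 0.61
side wedge [252.5 301.6] 0.58
top wedge_grip [333.5 241. ] 0.49
top wedge_grip [386.9 238.3] 0.48
top wedge [331.3 241.9] 0.65
top wedge [379.9 238.7] 0.51
top wedge [187.8 221.4] 0.36
0.056 [240.75789924 242.34012611] [240.9353012  245.67089591]
0.099 [239.75642086 228.13565504] [239.92433842 231.34892898]
0.121 [239.22788749 220.63920057] [239.39058255 223.78739057]
0.141 [238.73752162 213.68409501] [238.89523713 216.77000007]
[ 0.62474018 -0.10180784  0.17433956]
```

The wall edges again match the picture from before the overpress, so the bed is back on its stops. The wedge stands upright in the gap with its grip at pixel (239,223). I regrip it.

Emit:
arm_command([
  [0.0316,0.0068,0],
  [0.0316,0.0068,0],
  [0.0316,0.0068,0],
  [0.0316,0.0068,0],
  [0.0315,0.0069,0],
  [0,0,0],
  [0,0,0.01],
  [0,0,0],
  [0,0,0],
], yaw=[0,0,0,0,0,0,0,0,0], gripper=0.056)

```text
t: 29.75
eef_pos: [0.4661, -0.0744, 0.1647]
orientation: [0.066, -3.139, -0.0]
contact_force: [0.3, 1.0, -0.0]
finger_gap: 0.0558
```

Emit:
arm_command([
  [0,0,0.015],
  [0,0,0.015],
  [0,0,0.015],
  [0,0,0.013],
  [0,0,0],
  [0,0,0],
], yaw=[0,0,0,0,0,0])

```text
t: 30.25
eef_pos: [0.4662, -0.0744, 0.1069]
orientation: [0.066, -3.139, -0.0]
contact_force: [0.1, -0.3, 0.7]
finger_gap: 0.0556
```

Emit:
arm_command([
  [0,0,0],
  [0,0,0],
  [0,0,0],
  [0,0,0],
  [0,0,0],
  [0,0,0],
], yaw=[0,0,0,0,0,0], gripper=0.0, squeeze=60)

```text
t: 30.75
eef_pos: [0.4668, -0.0745, 0.1078]
orientation: [-0.066, 3.139, -0.0]
contact_force: [0.2, 0.4, 3.7]
finger_gap: 0.029
```

Emit:
arm_command([
  [0,0,0.001],
  [0,0,0.001],
  [0,0,0.001],
  [0,0,0.001],
  [0,0,0],
  [0,0,0],
], yaw=[0,0,0,0,0,0])

```text
t: 31.25
eef_pos: [0.4673, -0.0743, 0.1033]
orientation: [-0.066, 3.139, 0.0]
contact_force: [4.4, -0.4, 1.1]
finger_gap: 0.0291
```

Emit:
arm_command([
  [-0.0012,0,0.001],
  [-0.0003,0,0.001],
  [0,0,0],
  [0,0,0],
], yaw=[0,0,0,0])

```text
t: 31.58
eef_pos: [0.4678, -0.0743, 0.1011]
orientation: [0.066, -3.141, -0.0]
contact_force: [3.9, -0.2, 0.8]
finger_gap: 0.0292
```

Emit:
arm_command([
  [-0.0005,0,0.001],
  [-0.0003,0,0.001],
  [0,0,0],
  [0,0,0],
], yaw=[0,0,0,0])

```text
t: 31.92
eef_pos: [0.4682, -0.0743, 0.0991]
orientation: [0.066, -3.14, 0.0]
contact_force: [3.1, -0.1, 1.1]
finger_gap: 0.0293
```

Emit:
arm_command([
  [-0.0008,0,0.001],
  [-0.0002,0,0.001],
  [0,0,0],
  [0,0,0],
], yaw=[0,0,0,0])

```text
t: 32.25
eef_pos: [0.4687, -0.0743, 0.097]
orientation: [0.066, -3.139, 0.0]
contact_force: [0.5, -0.7, 1.6]
finger_gap: 0.0291
```

```bash
cat >> h.py <<'E'
def plate():
    a=shot("side");b=shot("top")
    for i in range(4): a=(a.astype(float)*(i+1)+shot("side"))/(i+2); b=(b.astype(float)*(i+1)+shot("top"))/(i+2)
    print("wall",a[255,252:256,0].round().tolist(),a[262,253:264,0].round().tolist())
    # purple band edges in top, cols 302-308: excess of (R+B)/2-G
    p=(b[...,0]+b[...,2])/2-b[...,1]; q=p[228:244,302:308].mean(1); print("purple",q.round().tolist(),"centroid",round(float((q*np.arange(228,244)).sum()/q.sum()),3))
    print("top lum",b[228:242,302:308].mean((1,2)).round().tolist())
    s=telemetry.sense(); print(s["t"],s["eef_pos"],s["contact_force"])
E
python3 -c "
from h import *
plate()
for f in('b','b3'):
    b=np.load(f+'.npy').astype(float);p=(b[...,0]+b[...,2])/2-b[...,1]; q=p[228:244,302:308].mean(1); print(f,q.round().tolist(),round(float((q*np.arange(228,244)).sum()/q.sum()),3))
b=np.zeros((420,560,3));b[190:290,290:370]=cv2.resize(cv2.imread('pics/g.png')[:,440:,::-1],(80,100),interpolation=cv2.INTER_AREA)
p=(b[...,0]+b[...,2])/2-b[...,1]; q=p[228:244,302:308].mean(1); print('g',q.round().tolist(),round(float((q*np.arange(228,244)).sum()/q.sum()),3),b[228:242,302:308].mean((1,2)).round().tolist())
"
```

```text
wall [130.0, 200.0, 212.0, 212.0] [94.0, 140.0, 142.0, 142.0, 141.0, 140.0, 141.0, 142.0, 147.0, 177.0, 211.0]
purple [3.0, 3.0, 3.0, 4.0, 4.0, 3.0, 6.0, 23.0, 57.0, 77.0, 67.0, 34.0, 6.0, -0.0, -1.0, -1.0] centroid 236.621
top lum [177.0, 180.0, 185.0, 187.0, 187.0, 185.0, 174.0, 145.0, 122.0, 112.0, 97.0, 83.0, 96.0, 117.0]
32.75 [ 0.4688297  -0.07430683  0.0971456 ] [-2.57404492 -1.02525472  1.29540265]
b [3.0, 4.0, 4.0, 3.0, 3.0, 5.0, 17.0, 50.0, 78.0, 78.0, 50.0, 12.0, -0.0, -1.0, -0.0, -0.0] 236.015
b3 [4.0, 4.0, 3.0, 4.0, 3.0, 3.0, 15.0, 56.0, 82.0, 78.0, 56.0, 21.0, 3.0, -0.0, -0.0, -1.0] 236.181
g [3.0, 3.0, 3.0, 3.0, 4.0, 4.0, 2.0, 3.0, 26.0, 67.0, 83.0, 73.0, 33.0, 5.0, -1.0, -1.0] 237.533 [177.0, 179.0, 184.0, 186.0, 186.0, 184.0, 169.0, 128.0, 94.0, 104.0, 116.0, 115.0, 121.0, 146.0]
```

Emit:
arm_command([
  [-0.0002,0,0.001],
  [-0.0002,0,0.001],
  [0,0,0],
  [0,0,0],
  [0,0,0],
], yaw=[0,0,0,0,0])

```text
t: 33.17
eef_pos: [0.4691, -0.0743, 0.0953]
orientation: [0.066, -3.139, 0.0]
contact_force: [-5.6, -0.6, 5.4]
finger_gap: 0.0288
```

```bash
python3 -c "
from h import *
plate()"
```

```text
wall [131.0, 200.0, 212.0, 212.0] [96.0, 139.0, 142.0, 142.0, 141.0, 141.0, 141.0, 142.0, 148.0, 178.0, 211.0]
purple [3.0, 4.0, 4.0, 4.0, 4.0, 4.0, 7.0, 25.0, 59.0, 77.0, 65.0, 31.0, 5.0, -0.0, -0.0, -1.0] centroid 236.547
top lum [177.0, 180.0, 185.0, 187.0, 187.0, 185.0, 174.0, 146.0, 123.0, 112.0, 96.0, 84.0, 96.0, 117.0]
33.6667 [ 0.46905902 -0.07435119  0.09524518] [-5.1132607  -0.23184673  6.07682267]
```

Emit:
arm_command([
  [-0.0002,0,0.001],
  [0,0,0.0005],
  [0,0,0],
  [0,0,0],
  [0,0,0],
], yaw=[0,0,0,0,0])

```text
t: 34.08
eef_pos: [0.4693, -0.0744, 0.094]
orientation: [0.066, -3.139, 0.0]
contact_force: [-6.1, 0.5, 8.9]
finger_gap: 0.0293
```

```bash
python3 -c "
from h import *
plate()"
```

```text
wall [123.0, 186.0, 211.0, 212.0] [88.0, 131.0, 142.0, 141.0, 141.0, 141.0, 141.0, 142.0, 147.0, 176.0, 211.0]
purple [3.0, 3.0, 4.0, 4.0, 3.0, 4.0, 11.0, 35.0, 66.0, 77.0, 60.0, 24.0, 3.0, 0.0, -0.0, -1.0] centroid 236.361
top lum [182.0, 183.0, 186.0, 187.0, 187.0, 184.0, 174.0, 151.0, 128.0, 112.0, 90.0, 78.0, 95.0, 118.0]
34.5833 [ 0.46925238 -0.07436022  0.09400484] [-5.62893314 -0.48564269  9.73043243]
```

```bash
cat >> h.py <<'E'
def ecc(p,q,r0,r1,c0,c1):
    g=lambda i:cv2.cvtColor(np.clip(i,0,255).astype(np.uint8),cv2.COLOR_RGB2GRAY).astype(np.float32)[r0:r1,c0:c1]
    cc,W=cv2.findTransformECC(g(p),g(q),np.eye(2,3,dtype=np.float32),cv2.MOTION_TRANSLATION); return W[:,2].round(2).tolist(),round(cc,4)
def bedshift():
    a4=np.load("a4.npy");a=np.mean([shot("side") for _ in range(4)],0)
    for w in((256,276,250,268),(258,276,250,290),(262,272,252,266)): print("bed",ecc(a4,a,*w),"a2:",ecc(a4,np.load("a2.npy"),*w))
    print("base",ecc(a4,a,278,295,225,300))
    print(a[258:270:3,252:266,0].round().tolist()); print(a4[258:270:3,252:266,0].tolist())
E
python3 -c "
from h import *
bedshift()
b=shot('top').astype(float);b3=np.load('b3.npy');
for nm,x in(('now',b),('b3',b3)): print(nm,x[194:208,322:336,0].round().astype(int).tolist()[5:11])
print(telemetry.sense()['contact_force'])
"
```

```text
bed ([0.10999999940395355, 0.23000000417232513], 0.9797) a2: ([1.2599999904632568, 0.30000001192092896], 0.9313)
bed ([0.03999999910593033, -0.07000000029802322], 0.9773) a2: ([1.149999976158142, -0.18000000715255737], 0.9474)
bed ([0.10000000149011612, -0.05000000074505806], 0.9916) a2: ([0.20000000298023224, -2.140000104904175], 0.7231)
base ([-0.09000000357627869, -0.1899999976158142], 0.8583)
[[83.0, 120.0, 193.0, 212.0, 212.0, 213.0, 214.0, 214.0, 213.0, 203.0, 188.0, 210.0, 208.0, 208.0], [68.0, 103.0, 159.0, 168.0, 158.0, 149.0, 144.0, 142.0, 141.0, 152.0, 184.0, 211.0, 209.0, 208.0], [61.0, 82.0, 120.0, 142.0, 141.0, 142.0, 142.0, 142.0, 142.0, 144.0, 172.0, 210.0, 211.0, 209.0], [59.0, 75.0, 114.0, 142.0, 140.0, 140.0, 140.0, 141.0, 140.0, 141.0, 150.0, 162.0, 157.0, 157.0]]
[[90, 142, 189, 188, 188, 188, 188, 189, 188, 198, 214, 213, 211, 211], [71, 115, 171, 165, 157, 149, 146, 144, 144, 149, 178, 214, 212, 211], [62, 91, 133, 143, 143, 144, 144, 144, 144, 151, 181, 213, 214, 212], [59, 81, 124, 143, 142, 143, 143, 142, 142, 146, 156, 165, 160, 159]]
now [[45, 46, 51, 65, 98, 121, 110, 86, 63, 49, 46, 46, 44, 46], [45, 48, 46, 57, 91, 119, 104, 70, 50, 44, 46, 47, 44, 46], [44, 47, 46, 54, 93, 123, 107, 70, 47, 45, 45, 46, 46, 46], [45, 45, 45, 55, 94, 126, 114, 74, 50, 46, 45, 46, 45, 46], [47, 47, 46, 52, 88, 120, 110, 75, 49, 47, 47, 45, 44, 46], [46, 46, 46, 49, 70, 91, 87, 63, 48, 45, 46, 45, 45, 46]]
b3 [[47, 47, 51, 63, 74, 85, 104, 127, 120, 84, 54, 44, 44, 46], [46, 46, 45, 49, 51, 56, 81, 118, 133, 104, 65, 46, 44, 47], [48, 45, 46, 45, 44, 47, 64, 104, 134, 123, 84, 51, 45, 47], [46, 48, 47, 47, 45, 45, 53, 83, 120, 128, 92, 58, 46, 45], [46, 46, 45, 48, 46, 46, 46, 64, 92, 103, 79, 50, 47, 43], [47, 46, 46, 45, 46, 46, 47, 49, 60, 68, 57, 46, 45, 47]]
[-5.86227247 -0.97879479  8.5233071 ]
```

```bash
cat >> h.py <<'E'
def pang(b):
    # pointer direction: hub centre -> tip centroid, degrees from straight down (positive = turned back)
    g=np.clip(b[...,0].astype(float)-48,0,None)
    w=g[189:198,320:335]; v,u=np.mgrid[189:198,320:335]; w=w*(np.hypot(u-327,v-193.5)<5); hc=np.array([(w*u).sum(),(w*v).sum()])/w.sum()
    w=g[199:206,320:336];v,u=np.mgrid[199:206,320:336]; t=np.array([(w*u).sum(),(w*v).sum()])/w.sum()
    sl=[round(float((w[i]*u[i]).sum()/w[i].sum()),2) for i in range(5)]
    return np.degrees(np.arctan2(t[0]-hc[0],t[1]-hc[1])).round(2),hc.round(2),t.round(2),sl
E
python3 -c "
from h import *
b=np.zeros((420,560,3));b[190:290,290:370]=cv2.resize(cv2.imread('pics/g.png')[:,440:,::-1],(80,100),interpolation=cv2.INTER_AREA)
b[189]=b[190]*0
print('g',pang(b));print('k',pang(np.load('b.npy')));print('b3',pang(np.load('b3.npy')))
x=np.mean([shot('top') for _ in range(4)],0);print('now',pang(x)); x[189]=0;print('now w/o row189',pang(x))
"
```

```text
g (np.float64(-1.25), array([327.24, 194.18]), array([327.08, 201.28]), [327.28, 327.06, 327.03, 327.02, 327.02])
k (np.float64(7.21), array([327.25, 194.2 ]), array([328.09, 200.86]), [327.79, 328.04, 328.15, 328.29, 328.4])
b3 (np.float64(21.77), array([327.23, 194.2 ]), array([329.87, 200.8 ]), [328.63, 329.68, 330.25, 330.62, 330.72])
now (np.float64(0.67), array([327.22, 194.19]), array([327.31, 201.32]), [327.38, 327.22, 327.22, 327.3, 327.36])
now w/o row189 (np.float64(0.67), array([327.22, 194.19]), array([327.31, 201.32]), [327.38, 327.22, 327.22, 327.3, 327.36])
```

Pointer and wall both show the bed backed off by roughly 0.35 mm in the last press, so flush came at about TCP z 0.0955. There is time to put that right: release, rewind, and press to just that depth.

Emit:
arm_command([
  [0,0,-0.004],
  [0.001,0,-0.004],
  [0.0005,0,-0.003],
  [0,0,0],
], yaw=[0,0,0,0])

```text
t: 35.37
eef_pos: [0.4676, -0.0744, 0.1052]
orientation: [0.066, -3.139, 0.0]
contact_force: [-5.7, -0.1, 1.4]
finger_gap: 0.0289
```

Emit:
arm_command([
  [0,0,0],
  [0,0,0],
  [0,0,0],
  [0,0,-0.01],
  [0,0,-0.025],
  [0,0,-0.03],
  [0,0,0],
], yaw=[0,0,0,0,0,0,0], gripper=0.05)

```text
t: 35.95
eef_pos: [0.4714, -0.0744, 0.1738]
orientation: [-0.066, 3.134, -0.001]
contact_force: [1.2, -0.4, 0.2]
finger_gap: 0.0502
```

Emit:
arm_command([
  [-0.0316,-0.0065,0],
  [-0.0316,-0.0065,0],
  [-0.0316,-0.0065,0],
  [-0.0316,-0.0065,0],
  [-0.0316,-0.0065,0],
  [0,0,0.025],
  [0,0,0.015],
  [0,0,0],
  [0,0,0],
], yaw=[0,0,0,0,0,0,0,0,0])

```text
t: 36.7
eef_pos: [0.6276, -0.1, 0.129]
orientation: [0.067, -3.139, -0.0]
contact_force: [-0.4, 0.4, 1.2]
finger_gap: 0.0496
```

Emit:
arm_command([
  [0,0,0.015],
  [0,0,0.015],
  [0,0,0.01],
  [0,0,0],
  [0,0,0],
], yaw=[0,0,0,0,0])

```text
t: 37.12
eef_pos: [0.628, -0.1001, 0.0903]
orientation: [-0.066, 3.141, -0.0]
contact_force: [0.5, 0.1, 0.3]
finger_gap: 0.0504
```

Emit:
arm_command([
  [0,0,0],
  [0,0,0],
  [0,0,0],
  [0,0,0],
  [0,0,0],
], yaw=[0,0,0,0,0], gripper=0.0, squeeze=40)

```text
t: 37.53
eef_pos: [0.6283, -0.0996, 0.0909]
orientation: [-0.067, 3.14, 0.0]
contact_force: [-1.2, 1.6, 5.6]
finger_gap: 0.0151
```

Emit:
arm_command([
  [0.003,-0.002,0],
  [0.003,-0.0018,0],
  [0.003,-0.0015,0],
  [0,0,0],
  [0,0,0],
], yaw=[0,0,0,0,0])

```text
t: 37.95
eef_pos: [0.6262, -0.1011, 0.0912]
orientation: [-0.072, 3.127, 0.006]
contact_force: [17.8, 12.8, -9.9]
finger_gap: 0.0149
```

Emit:
arm_command([
  [-0.0035,0.002,0],
  [-0.0035,0.0018,0],
  [0,0,0],
], yaw=[0,0,0])

```text
t: 38.2
eef_pos: [0.6268, -0.1007, 0.0909]
orientation: [-0.068, 3.14, 0.001]
contact_force: [0.1, 3.8, 5.9]
finger_gap: 0.0149
```

Emit:
arm_command([
  [0,0,0],
  [0,0,0],
  [0,0,0],
  [0,0,-0.01],
  [0,0,-0.02],
  [0,0,-0.03],
  [0,0,-0.025],
  [0,0,0],
], yaw=[0,0,0,0,0,0,0,0], gripper=0.05)

```text
t: 38.87
eef_pos: [0.6283, -0.1023, 0.1804]
orientation: [-0.065, 3.134, -0.002]
contact_force: [0.9, -0.7, -0.1]
finger_gap: 0.0501
```

```bash
python3 -c "
from h import *
np.save('b5.npy',np.mean([shot('top') for _ in range(2)],0));a=shot('side');np.save('a5.npy',a)
h=cv2.cvtColor(a,cv2.COLOR_RGB2HSV); m=((h[...,0]>20)&(h[...,0]<32)&(h[...,1]>140)).astype(np.uint8); m[:190]=0;m[275:]=0;m[:,:215]=0;m[:,275:]=0
print(cv2.connectedComponentsWithStats(m)[2:])
p=telemetry.sense()['eef_pos'];print(p); d=np.array([.4662,-.0744])-p[:2];print(d@[-.9991,-.0424],d@[-.0424,.9991],pang(np.load('b5.npy')))"
```

```text
(array([[     0,      0,    560,    420, 234968],
       [   235,    212,     10,     32,    232]], dtype=int32), array([[279.53949048, 209.48301045],
       [239.50431034, 226.70689655]]))
[ 0.62573091 -0.10194584  0.17527111]
0.158219392311329 0.03428515822232917 (np.float64(0.12), array([327.03, 194.41]), array([327.04, 201.2 ]), [327.11, 327.01, 327.0, 327.0, 327.09])
```

Emit:
arm_command([
  [0.0317,0.0068,0],
  [0.0317,0.0068,0],
  [0.0316,0.0069,0],
  [0.0316,0.0069,0],
  [0.0316,0.0069,0],
  [0,0,0],
  [0,0,0.01],
  [0,0,0],
  [0,0,0],
], yaw=[0,0,0,0,0,0,0,0,0], gripper=0.056)

```text
t: 39.77
eef_pos: [0.4661, -0.0741, 0.1641]
orientation: [0.066, -3.139, -0.0]
contact_force: [1.2, -0.2, 0.5]
finger_gap: 0.0562
```

Emit:
arm_command([
  [0,0,0.015],
  [0,0,0.015],
  [0,0,0.015],
  [0,0,0.013],
  [0,0,0],
  [0,0,0],
], yaw=[0,0,0,0,0,0])

```text
t: 40.27
eef_pos: [0.4663, -0.0741, 0.1063]
orientation: [0.066, -3.139, -0.0]
contact_force: [-0.2, 0.0, -0.3]
finger_gap: 0.0563
```

Emit:
arm_command([
  [0,0,0],
  [0,0,0],
  [0,0,0],
  [0,0,0],
  [0,0,0],
  [0,0,0],
], yaw=[0,0,0,0,0,0], gripper=0.0, squeeze=60)

```text
t: 40.77
eef_pos: [0.4669, -0.0742, 0.1073]
orientation: [-0.066, 3.14, -0.0]
contact_force: [-0.1, -0.0, 2.3]
finger_gap: 0.0293
```

```bash
python3 -c "
from h import *
np.save('b5.npy',np.mean([shot('top') for _ in range(3)],0));np.save('a4.npy',np.mean([shot('side') for _ in range(3)],0).astype(np.uint8));print(pang(np.load('b5.npy')))
plate()"
```

```text
(np.float64(-1.41), array([327.24, 194.19]), array([327.07, 201.29]), [327.24, 327.04, 327.01, 327.02, 327.02])
wall [115.0, 199.0, 211.0, 212.0] [96.0, 139.0, 142.0, 142.0, 141.0, 141.0, 141.0, 142.0, 148.0, 178.0, 211.0]
purple [3.0, 4.0, 3.0, 4.0, 4.0, 4.0, 3.0, 3.0, 25.0, 67.0, 81.0, 74.0, 38.0, 7.0, -0.0, -1.0] centroid 237.611
top lum [177.0, 179.0, 185.0, 187.0, 187.0, 185.0, 170.0, 128.0, 91.0, 102.0, 115.0, 110.0, 101.0, 112.0]
41.5667 [ 0.46686049 -0.07411145  0.10687341] [3.156936   0.35816668 5.02763188]
```

Emit:
arm_command([
  [-0.0005,0,0.0015],
  [-0.0005,0,0.0015],
  [-0.0005,0,0.0015],
  [-0.0005,0,0.0015],
  [-0.0003,0,0.0015],
  [-0.0002,0,0.0015],
  [0,0,0.001],
  [0,0,0],
  [0,0,0],
], yaw=[0,0,0,0,0,0,0,0,0])

```text
t: 42.32
eef_pos: [0.4688, -0.0739, 0.0965]
orientation: [0.067, -3.14, -0.0]
contact_force: [2.4, -0.1, 0.8]
finger_gap: 0.029
```

```bash
python3 -c "
from h import *
plate();print(pang(np.mean([shot('top') for _ in range(3)],0)));bedshift()"
```

```text
wall [129.0, 198.0, 211.0, 212.0] [95.0, 139.0, 142.0, 142.0, 141.0, 141.0, 141.0, 142.0, 148.0, 178.0, 211.0]
purple [3.0, 3.0, 4.0, 4.0, 4.0, 3.0, 5.0, 20.0, 55.0, 77.0, 68.0, 36.0, 7.0, -0.0, -0.0, -1.0] centroid 236.682
top lum [177.0, 179.0, 185.0, 187.0, 187.0, 185.0, 172.0, 142.0, 120.0, 112.0, 99.0, 85.0, 96.0, 117.0]
42.8167 [ 0.46881051 -0.07396532  0.09677246] [ 1.00923419 -0.39971829  0.32545366]
(np.float64(-1.33), array([327.24, 194.19]), array([327.08, 201.3 ]), [327.26, 327.05, 327.02, 327.02, 327.02])
bed ([0.019999999552965164, 0.009999999776482582], 0.9991) a2: ([1.3200000524520874, 0.05000000074505806], 0.9411)
bed ([0.03999999910593033, -0.019999999552965164], 0.9997) a2: ([1.3300000429153442, -0.15000000596046448], 0.9669)
bed ([0.009999999776482582, -0.009999999776482582], 1.0) a2: ([0.9900000095367432, -0.7400000095367432], 0.9338)
base ([-0.009999999776482582, -0.0], 1.0)
[[92.0, 150.0, 214.0, 212.0, 213.0, 213.0, 214.0, 214.0, 213.0, 213.0, 211.0, 210.0, 208.0, 207.0], [71.0, 114.0, 170.0, 168.0, 158.0, 149.0, 144.0, 142.0, 141.0, 147.0, 178.0, 211.0, 210.0, 208.0], [61.0, 89.0, 130.0, 140.0, 141.0, 142.0, 142.0, 142.0, 142.0, 150.0, 181.0, 210.0, 211.0, 209.0], [58.0, 79.0, 120.0, 140.0, 140.0, 141.0, 140.0, 140.0, 140.0, 139.0, 147.0, 162.0, 157.0, 157.0]]
[[88, 153, 214, 212, 212, 213, 214, 214, 213, 213, 211, 209, 208, 207], [72, 118, 175, 168, 157, 149, 144, 142, 141, 147, 177, 211, 209, 208], [61, 89, 130, 141, 141, 141, 142, 142, 142, 150, 181, 210, 211, 209], [58, 79, 120, 140, 140, 141, 140, 140, 140, 139, 147, 162, 157, 157]]
```

The bed has not moved this time (pointer −1.33 against −1.41, wall shift 0.02 px). I continue in small steps.

Emit:
arm_command([
  [-0.0002,0,0.001],
  [0,0,0],
  [0,0,0],
  [0,0,0],
], yaw=[0,0,0,0])

```text
t: 43.5
eef_pos: [0.469, -0.0741, 0.0958]
orientation: [0.066, -3.141, 0.0]
contact_force: [1.0, 0.5, 2.2]
finger_gap: 0.0289
```

```bash
python3 -c "
from h import *
plate();print(pang(np.mean([shot('top') for _ in range(3)],0)))"
```

```text
wall [130.0, 198.0, 211.0, 212.0] [95.0, 138.0, 142.0, 142.0, 141.0, 140.0, 141.0, 142.0, 148.0, 178.0, 211.0]
purple [3.0, 4.0, 3.0, 4.0, 3.0, 3.0, 7.0, 25.0, 59.0, 77.0, 67.0, 33.0, 6.0, -0.0, -0.0, -1.0] centroid 236.577
top lum [177.0, 179.0, 185.0, 187.0, 187.0, 185.0, 174.0, 146.0, 123.0, 113.0, 97.0, 84.0, 96.0, 118.0]
44.0 [ 0.46907727 -0.07405513  0.09580083] [0.14622266 0.12228155 3.29144381]
(np.float64(-1.39), array([327.24, 194.19]), array([327.07, 201.29]), [327.24, 327.05, 327.02, 327.03, 327.02])
```

Emit:
arm_command([
  [-0.0002,0,0.0008],
  [0,0,0],
  [0,0,0],
  [0,0,0],
], yaw=[0,0,0,0])

```text
t: 44.48
eef_pos: [0.4691, -0.074, 0.095]
orientation: [0.066, -3.141, 0.0]
contact_force: [-0.5, 0.6, 5.1]
finger_gap: 0.0294
```

```bash
python3 -c "
from h import *
plate();print(pang(np.mean([shot('top') for _ in range(3)],0)))"
```

```text
wall [137.0, 206.0, 211.0, 212.0] [95.0, 138.0, 142.0, 141.0, 141.0, 141.0, 141.0, 142.0, 148.0, 178.0, 211.0]
purple [3.0, 4.0, 4.0, 4.0, 4.0, 3.0, 7.0, 25.0, 59.0, 77.0, 65.0, 31.0, 5.0, -0.0, -1.0, -1.0] centroid 236.541
top lum [176.0, 179.0, 185.0, 187.0, 187.0, 185.0, 174.0, 146.0, 123.0, 112.0, 96.0, 84.0, 96.0, 118.0]
44.9833 [ 0.46915335 -0.07398807  0.0950145 ] [-0.87703504 -0.46737105  5.2248671 ]
(np.float64(-1.28), array([327.24, 194.19]), array([327.08, 201.28]), [327.27, 327.06, 327.03, 327.02, 327.03])
```

The plate has plateaued (centroid 236.54, the same plateau as the last press) with the bed unmoved. I add a small margin and make the last check.

Emit:
arm_command([
  [0,0,0.0005],
  [0,0,0],
  [0,0,0],
  [0,0,0],
], yaw=[0,0,0,0])

```text
t: 45.47
eef_pos: [0.4692, -0.074, 0.0947]
orientation: [0.066, -3.141, 0.0]
contact_force: [-1.2, 0.0, 7.9]
finger_gap: 0.0295
```

```bash
python3 -c "
from h import *
plate();print(pang(np.mean([shot('top') for _ in range(3)],0)));print(telemetry.sense()['finger_gap'],telemetry.sense()['t'])"
```

```text
wall [137.0, 206.0, 211.0, 212.0] [95.0, 138.0, 142.0, 142.0, 141.0, 140.0, 141.0, 142.0, 148.0, 178.0, 211.0]
purple [3.0, 3.0, 4.0, 4.0, 3.0, 3.0, 7.0, 25.0, 59.0, 77.0, 65.0, 31.0, 5.0, -0.0, -1.0, -1.0] centroid 236.548
top lum [176.0, 179.0, 185.0, 187.0, 187.0, 185.0, 174.0, 146.0, 123.0, 112.0, 96.0, 84.0, 96.0, 118.0]
45.9667 [ 0.46919774 -0.07401534  0.09467691] [-0.9071143  -0.16724368  6.74566795]
(np.float64(-1.31), array([327.24, 194.19]), array([327.08, 201.29]), [327.26, 327.06, 327.02, 327.02, 327.0])
0.029340408628782556 46.1167
```

Plate unchanged, bed unmoved and Fz about 7 N, with z now lagging the command (a hard stop). I hand in.

```bash
python3 -c "
from rig import arm
print(arm.sign_off())"
```

```text
the job is handed in; nothing more can be done
None
```

I handed the job in at about 46 s, with the bed wound onto its stops and the wedge gripped and pressed in the wide gap. The plate is held against the wall with about 7 N.

**Correction:** My first press went too deep: once the plate was flush, the wedge drove the bed about 4 mm back off its stops. I left the wedge standing loose in the gap, rewound the wheel and pressed again. That press also backed the bed off a little, about 0.35 mm, so I rewound once more and pressed only to flush. The wheel was therefore wound three times, with the wedge already in the gap for the last two. The crank stalled at over 20 N in the same place each time.

**Last checks:**
- **Bed:** it did not move during the final press; the wheel pointer and the wall edge stayed where they were just before it.
- **Plate:** it stopped moving in the pictures while the downward force rose from 3 to about 7 N, which fits a flush hard stop.
- **Grip:** the fingers read 29.3 mm on the 30 mm grip block.

**What disagreed:** the plate's measured travel in the top picture came to about 3.1 mm rather than 4 mm. I put this down to the gripper's shadow, so "flush" rests mainly on the plate stopping and the force rising. I did not take a final look at the beakers, the dish or the tape, but the arm passed well clear of them.

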